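# Renew the copper backing inserts of a welding fixture plate

### The job

Renew the copper inserts of the welding fixture plate: set the plate, always kept upright, fully and squarely down on the pins of the knock-out stand so that the pins poke the worn inserts up out of their recesses, and put every worn insert in the scrap tray. Only then move the emptied plate to the assembly cradle, seat it flat and square there, and fit the three new inserts, each turned to match its recess and pushed fully home, flush with the plate's top. Leave the hexagon nut, the brass nozzle and the steel square where they are.

Things in the scene. Friction and masses are not known exactly. Their poses are not given: they have to be found in the camera images.
- plate_center (a point): centre (half-way up) of the aluminium fixture plate, 52 mm wide (x), 158 mm long (y), 28 mm high (z up), 0.5 kg; a row of three equal recesses in its top; best gripped across its 52 mm at the middle. At the start it lies flat on the bench
- recess0 (a point): centre of the mouth of recess 0 in the plate's top face, 48 mm towards -y of the plate's middle; turned as the plate. Stadium-shaped, 22 mm deep, 0.8 mm wider than an insert all round, long way along the plate's y; its 6 mm thick floor has a 14 mm square access hole right through
- recess1 (a point): centre of the mouth of recess 1 in the plate's top face, at the plate's middle; turned as the plate. Stadium-shaped, 22 mm deep, 0.8 mm wider than an insert all round, long way along the plate's y; its 6 mm thick floor has a 14 mm square access hole right through
- recess2 (a point): centre of the mouth of recess 2 in the plate's top face, 48 mm towards +y of the plate's middle; turned as the plate. Stadium-shaped, 22 mm deep, 0.8 mm wider than an insert all round, long way along the plate's y; its 6 mm thick floor has a 14 mm square access hole right through
- worn0_center (a point): centre (half-way up) of a worn copper insert: stadium-shaped block 22 mm wide (x, between two parallel flats), 34 mm long (y, round ends of radius 11), 22 mm high, 0.11 kg, lower 4 mm chamfered, specks of spatter on top. At the start it sits fully home, top flush, in recess 0 of the plate; None from the start means that this recess is already empty
- worn1_center (a point): centre (half-way up) of a worn copper insert: stadium-shaped block 22 mm wide (x, between two parallel flats), 34 mm long (y, round ends of radius 11), 22 mm high, 0.11 kg, lower 4 mm chamfered, specks of spatter on top. At the start it sits fully home, top flush, in recess 1 of the plate; None from the start means that this recess is already empty
- worn2_center (a point): centre (half-way up) of a worn copper insert: stadium-shaped block 22 mm wide (x, between two parallel flats), 34 mm long (y, round ends of radius 11), 22 mm high, 0.11 kg, lower 4 mm chamfered, specks of spatter on top. At the start it sits fully home, top flush, in recess 2 of the plate; None from the start means that this recess is already empty
- new0_center (a point): centre (half-way up) of a new copper insert standing upright on the bench at any yaw: stadium-shaped block 22 mm wide (x, between two parallel flats), 34 mm long (y, round ends of radius 11), 22 mm high, 0.11 kg, lower 4 mm chamfered; a half turn about z leaves it the same
- new1_center (a point): centre (half-way up) of a new copper insert standing upright on the bench at any yaw: stadium-shaped block 22 mm wide (x, between two parallel flats), 34 mm long (y, round ends of radius 11), 22 mm high, 0.11 kg, lower 4 mm chamfered; a half turn about z leaves it the same
- new2_center (a point): centre (half-way up) of a new copper insert standing upright on the bench at any yaw: stadium-shaped block 22 mm wide (x, between two parallel flats), 34 mm long (y, round ends of radius 11), 22 mm high, 0.11 kg, lower 4 mm chamfered; a half turn about z leaves it the same
- stand_floor (a point): knock-out stand, fixed: middle of the face the plate rests on, 10 mm above the bench, plate's y along this y either way round. Base 84 x 200 mm and guides as the cradle's, and three upright pins, 9 mm thick, 20 mm high above this face, at the middle and 48 mm to either side along y, under the plate's access holes: with the plate fully down, inserts stand 14 mm proud of its top
- cradle_floor (a point): assembly cradle, fixed: middle of the face the plate rests on, 10 mm above the bench, plate's y along this y either way round. Base 84 (x) x 200 mm (y); guides with rounded tops, 12 mm high above this face, 1.5 mm clear of the plate all round: one at each end, and on the long sides only near the ends, so fingers can pass at mid-length. No pins
- scrap_in (a point): middle of the inner floor (4 mm above the bench) of the open scrap tray, fixed, outside 130 (x) x 150 (y) x 45 mm high, walls 4 mm
- nut: hexagon nut, 28 mm over its flats, 14 mm high; origin under its middle; not part of the job
- nozzle: upright brass torch nozzle, 22 mm thick, 36 mm high; origin under its middle; not part of the job
- square: steel L-shaped square lying flat, 100 x 79 mm, 12 mm high; origin under the middle of its long leg; not part of the job

How it is judged:
By the outcome, as a careful person would: the job done as asked, in the order asked, and still so for the second after the job is handed in, with the robot touching nothing.
Of worn0, worn1, worn2 only 1 to 3 are there at a start; the rules pass over those that are not, and their reading is None.
At some moment in a run one of new0, new1, new2 may be knocked a few centimetres aside while the robot is not near it.
It also fails if it takes over 208 s, if anything falls off the work surface, if the arm or the gripper's body presses on something with over 40 N, if the wrist force passes 120 N, or if a joint passes its speed limit or range.

### The arm

A 7-joint arm with a two-finger parallel gripper is mounted at the origin on the work surface. World frame = base frame: x ahead of the robot, y to its left, z up, the work surface at z = 0. Lengths are in m, angles in rad, forces in N, time in s.
With the tool pointing down it reaches from about 0.4 to 0.9 m from the base axis. Payload 5.5 kg.
Tool frame: the origin (TCP) lies midway between the tips of the shut fingers; the grasp point (between the pads) lies 19 mm behind it (manip.grip_depth is the distance from the TCP to the grasp point, in m); z points along the fingers, x is the direction in which the jaws open and shut, and the axes are right-handed (so a half turn about z gives the same grasp; the last joint's range is limited). The gripper opens to 92 mm and grips with 3 to 60 N. Pads are 19 mm wide; open, the fingers measure 130 mm over their backs; the gripper's body (75 mm by 190 mm) begins 47 mm behind the grasp point.
Start: joints at [-0.942, 0.501, -0.427, 1.55, 0.221, 1.138, -0.21], TCP at [0.232, 0.607, 0.227] pointing down, gripper open.
Joint ranges: [-2.88, 2.88], [-0.31, 2.03], [-1.54, 1.56], [0.2, 2.42], [-1.41, 4.55], [0.19, 2.02], [-2.57, 2.57]. Speed limits (rad/s): [2.57, 2.57, 3.14, 3.14, 3.14, 3.14, 3.14].

### API

Orientations are given as a unit quaternion [x, y, z, w].
In Python, from bench import manip, effector, viewer gives the robot as it stands. Calls block until the motion is done:
- manip.move_pose(position, orientation): joint-space move of the TCP to a pose.
- manip.servo_line(position, ori=None, vel=0.15): straight line of the TCP; ori=None keeps the orientation; vel is the mean speed in m/s.
- manip.movej(angles): joint-space move.
- effector.open_jaws() and effector.close(f_grip=None): open the fingers fully, or close them until they stop; f_grip is the grip in N (None keeps the last).
- manip.sleep(seconds).
- manip.solve_ik(position, orientation): joint angles nearest the present ones, or None.
- viewer.get_image(name): name is "side" or "top"; returns the picture (384x512x3 uint8, red, green, blue); there is no depth.
- viewer.get_calibration(name): a dict with "vfov" (degrees; the focal length in pixels is half the picture's height over the tangent of half this angle, whatever the lens; pixels are square), "cx", "cy" (the principal point, pixels), "eye" and "attitude" of the camera in the world. Camera axes: x right, y down, z forward; pixel columns grow to the right and rows downward; lengths in m; the calibration is good to about 2 mm. A picture is of the moment at which its call begins. get_calibration takes no time and is no camera call.
A pose or a line that the arm cannot do raises manip.PlanningError and nothing moves.
- manip.hand_in(): hands the job in, once; it reports no verdict.
Readings, each from a call of its own:
- manip.current_clock(): time.
- manip.current_q(): joint angles.
- manip.current_joint_velocities(): joint speeds.
- manip.current_tau(): joint torques, N m.
- manip.current_tool_pos(): TCP position.
- manip.current_tcp_rot(): TCP orientation.
- manip.current_force(): force on the tool from outside, world axes, zero at the start.
- manip.current_wrist_torque(): the same for the moment, N m.
- manip.current_finger_gap(): finger opening in m.
Only numpy, scipy, OpenCV 4.12 (cv2) and the standard library are available. Lean on these libraries where they do the work, as an engineer would, in place of code of your own. Each camera call takes 0.05 s, during which the arm holds its last target.

## Working session

There is one attempt and no reset: what is moved stays moved. The work goes in short steps, each a Python script; the robot and the scene stay as the last script left them, time stands still between calls to the robot, and variables do not carry over. Pictures are saved under pics/ and viewed, and the job is handed in when it is done.

```bash
ls; mkdir -p pics
python3 - <<'E'
from bench import manip, effector, viewer
import cv2
for n in("side","top"):
    im=viewer.get_image(n); cv2.imwrite(f"pics/{n}0.png",im[:,:,::-1]); print(n,viewer.get_calibration(n))
print(manip.current_clock(),manip.current_tool_pos(),manip.current_tcp_rot(),manip.current_finger_gap(),manip.grip_depth)
E
```

```text
pics
side {'vfov': 57.12398094297433, 'cx': 256.6721780458459, 'cy': 190.44585288323813, 'eye': array([0.51974628, 0.54492717, 0.52795553]), 'attitude': array([-0.05768495,  0.90435507, -0.42159565,  0.03273306])}
top {'vfov': 53.21486446987836, 'cx': 253.50914672550726, 'cy': 193.16132788490506, 'eye': array([ 0.42337397, -0.01779671,  1.02212648]), 'attitude': array([ 0.71030969, -0.69897061,  0.06594046, -0.05051814])}
0.1 [0.23234758 0.60640397 0.2257744 ] [ 8.23912065e-01  5.66717011e-01 -7.20122983e-04  4.69970248e-04] 0.09188746848676396 0.0188
```

View pics/side0.png

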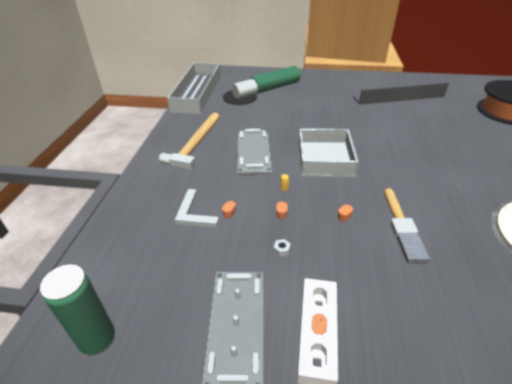

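View pics/top0.png

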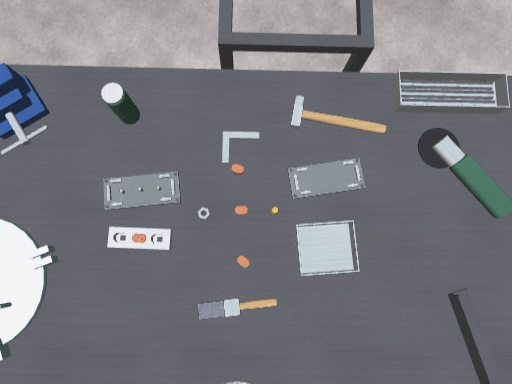

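```bash
cat > h.py <<'E'
from bench import manip, effector, viewer
import cv2, numpy as np
from scipy.spatial.transform import Rotation as R
def cam(n):
    c=viewer.get_calibration(n); f=192/np.tan(np.radians(c['vfov']/2))
    return np.array(c['eye']),R.from_quat(c['attitude']).as_matrix(),f,c['cx'],c['cy']
def proj(n,P):
    e,M,f,cx,cy=cam(n); p=(np.atleast_2d(P)-e)@M
    return np.c_[cx+f*p[:,0]/p[:,2],cy+f*p[:,1]/p[:,2]]
def back(n,uv,z):
    e,M,f,cx,cy=cam(n); uv=np.atleast_2d(uv).astype(float)
    d=np.c_[(uv[:,0]-cx)/f,(uv[:,1]-cy)/f,np.ones(len(uv))]@M.T
    return e+d*((z-e[2])/d[:,2])[:,None]
def shot(n,name,box=None,s=1):
    im=viewer.get_image(n); np.save(f"pics/{name}.npy",im)
    crop(name,name,box,s); return im
def crop(src,name,box=None,s=1):
    im=np.load(f"pics/{src}.npy")
    if box: im=im[box[1]:box[3],box[0]:box[2]]
    cv2.imwrite(f"pics/{name}.png",cv2.resize(im[:,:,::-1],None,fx=s,fy=s,interpolation=cv2.INTER_CUBIC))
E
python3 - <<'E'
from h import *
np.set_printoptions(precision=4,suppress=True)
for n in("side","top"):
    print(n,proj(n,[[0,0,0],[.232,.606,.226],[.5,0,0],[.5,.3,0]]), cam(n)[1])
print(back("top",[[139,239],[237,169],[241,210],[243,261],[204,213],[327,178],[141,190],[327,248],[275,210]],0.02))
print(back("side",[[320,332],[229,209],[282,209],[345,212],[283,246],[254,150],[237,320],[327,155],[285,183]],0.02))
shot("top","t1",(95,100,295,290),4)
shot("side","s1",(150,100,400,384),2)
E
```

```text
side [[ 556.762   239.5012]
 [1104.7401 1075.0677]
 [ 302.2812  217.9449]
 [ 295.4371  359.0031]] [[-0.9912 -0.0767  0.1078]
 [-0.1319  0.6379 -0.7588]
 [-0.0106 -0.7663 -0.6424]]
top [[234.1585 432.1157]
 [-79.9536 352.5834]
 [238.3809 227.6049]
 [124.9452 225.7974]] [[ 0.0142 -0.9863  0.1643]
 [-0.9996 -0.0178 -0.0204]
 [ 0.0231 -0.1639 -0.9862]]
[[ 0.465   0.2554  0.02  ]
 [ 0.6551  0.0066  0.02  ]
 [ 0.5448 -0.0063  0.02  ]
 [ 0.4129 -0.014   0.02  ]
 [ 0.5353  0.0905  0.02  ]
 [ 0.6351 -0.235   0.02  ]
 [ 0.5934  0.2583  0.02  ]
 [ 0.4492 -0.2318  0.02  ]
 [ 0.5464 -0.0958  0.02  ]]
[[ 0.4659  0.264   0.02  ]
 [ 0.655   0.0124  0.02  ]
 [ 0.544  -0.0011  0.02  ]
 [ 0.4132 -0.0078  0.02  ]
 [ 0.5342  0.1006  0.02  ]
 [ 0.6335 -0.2164  0.02  ]
 [ 0.594   0.2604  0.02  ]
 [ 0.4463 -0.2152  0.02  ]
 [ 0.5439 -0.0892  0.02  ]]
```

View pics/t1.png

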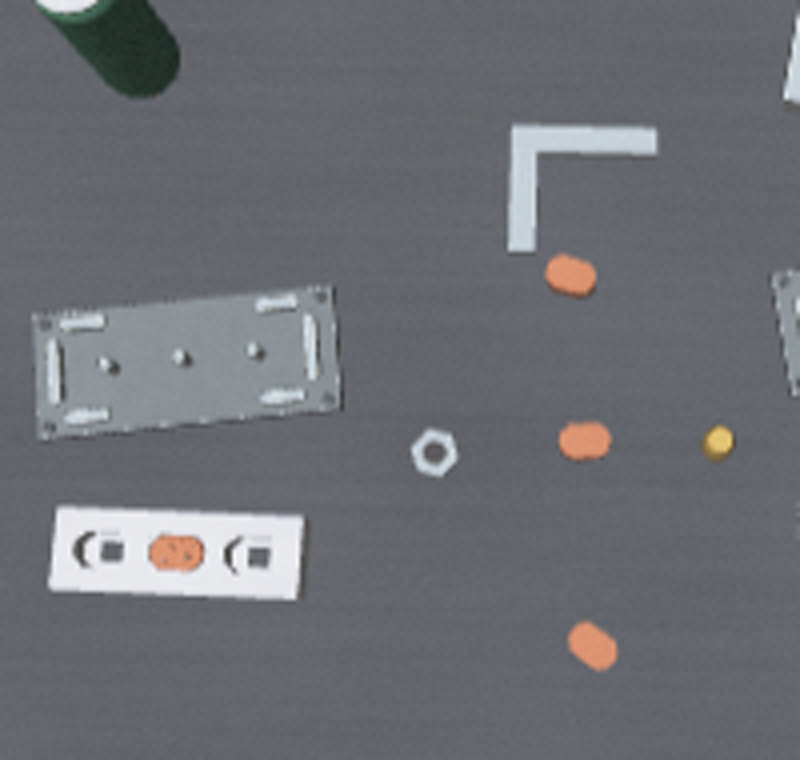

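View pics/s1.png

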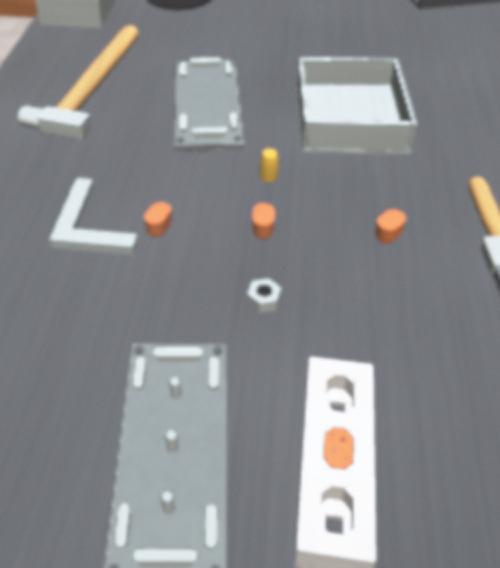

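Run:
```python
from h import *
crop("t1","a",(98,165,188,255),8)
crop("t1","b",(280,150,370,285),5)
crop("s1","c",(200,265,345,384),5)
crop("s1","d",(225,120,365,225),5)
```

```text
(no output)
```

View pics/a.png

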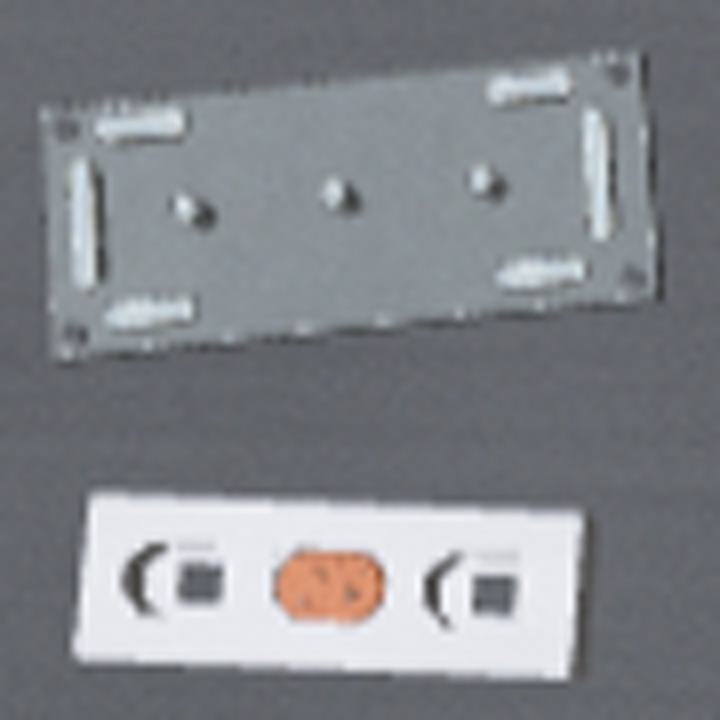

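View pics/b.png

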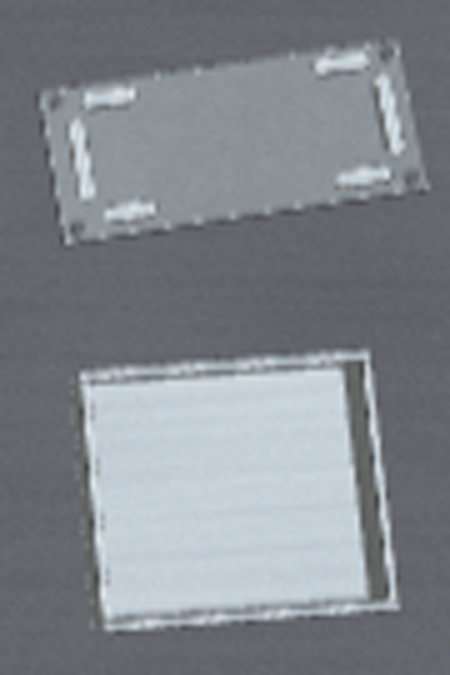

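View pics/c.png

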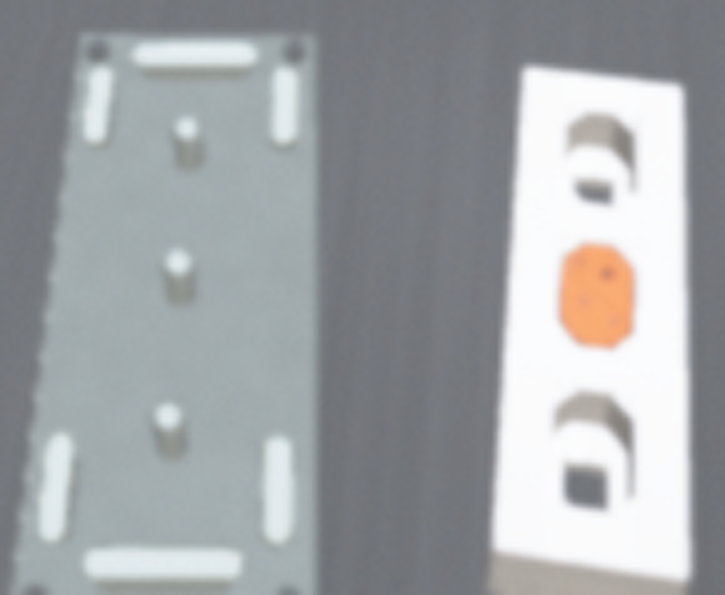

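View pics/d.png

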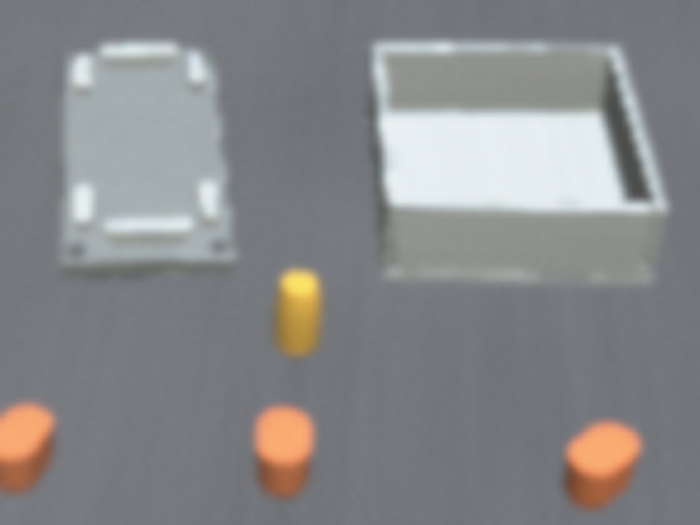

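```bash
cat > fit.py <<'E'
from h import *
from scipy.optimize import least_squares
np.set_printoptions(precision=4,suppress=True,linewidth=150)
def px(o,s,l): return (np.array(l,float)+.5)/s-.5+np.array(o)
G=lambda a,bx,by:[(0,a),(0,-a),(bx,by),(bx,-by),(-bx,by),(-bx,-by)]
A=(98,165);B=(280,150);C=(200,265);D=(225,120)
obs=[] # cam,obj,kind,pts
# top: left=+y, up=+x
obs.append((1,0,'pin',px(A,8,[(185,203),(335,190),(485,180)])))
obs.append((1,0,'g',px(A,8,[(85,225),(597,172),(140,125),(530,88),(150,310),(543,272)])))
obs.append((1,1,'pl',px(A,8,[(90,493),(583,513),(570,680),(75,660)])))
obs.append((1,2,'g',px(B,5,[(83,158),(390,115),(110,98),(342,63),(130,211),(364,176)])))
obs.append((1,3,'tr',px(B,5,[(82,373),(368,352),(398,607),(104,629)])))
# side: down=+y, left=+x
obs.append((0,0,'pin',px(C,5,[(168,416),(178,262),(186,127)])))
obs.append((0,0,'g',px(C,5,[(163,565),(195,55),(55,487),(97,105),(278,490),(285,105)])))
obs.append((0,1,'pl',px(C,5,[(494,552),(523,67),(684,85),(690,580)])))
obs.append((0,2,'g',px(D,5,[(150,228),(140,50),(83,203),(82,73),(209,197),(197,68)])))
obs.append((0,3,'tr',px(D,5,[(385,208),(375,45),(618,45),(665,210)])))
names=['side','top']; K=[cam(n) for n in names]
def prj(c,P,k,dt,dr):
    e,M,f,cx,cy=K[c]; p=(P-e-dt)@M@R.from_rotvec(dr).as_matrix()
    x=p[:,0]/p[:,2];y=p[:,1]/p[:,2];r2=x*x+y*y;s=1+k*r2
    return np.c_[cx+f*x*s,cy+f*y*s]
def pts(kind,g):
    if kind=='pin': return np.array([(0,.048,.03),(0,0,.03),(0,-.048,.03)])
    if kind=='g': return np.array([(x,y,.021) for x,y in G(*g)])
    if kind=='pl': a,b,z=.026,.079,.028
    if kind=='tr': a,b,z=.065,.075,.045
    return np.array([(a,b,z),(a,-b,z),(-a,-b,z),(-a,b,z)])
def world(P,pose):
    x,y,t=pose; c,s=np.cos(t),np.sin(t)
    return np.c_[x+c*P[:,0]-s*P[:,1],y+s*P[:,0]+c*P[:,1],P[:,2]]
def unpack(v): return v[:12].reshape(4,3),v[12:15],v[15:17],v[17:23].reshape(2,3),v[23:29].reshape(2,3)
def res(v,split=False):
    po,g,k,dt,dr=unpack(v); out=[]
    for c,o,kind,uv in obs: out.append(prj(c,world(pts(kind,g),po[o]),k[c],dt[c],dr[c])-uv)
    if split: return out
    return np.r_[np.concatenate(out).ravel()/.4,dt.ravel()/.0015,dr.ravel()/.003]
v0=np.r_[.594,.26,.1,.466,.26,0,.635,-.23,.1,.449,-.23,.1,.084,.031,.06,np.zeros(14)]
if __name__=="__main__":
    r=least_squares(res,v0,loss='soft_l1'); po,g,k,dt,dr=unpack(r.x)
    print(r.cost);print(po,'\nyawdeg',np.degrees(po[:,2]),g,k);print(dt,dr)
    for o,e in zip(obs,res(r.x,True)): print(o[:3],e.round(2).tolist())
    np.save('fit.npy',r.x)
E
python3 fit.py
```

```text
16.480409270049954
[[ 0.5975  0.2605  0.1192]
 [ 0.4699  0.2537 -0.0242]
 [ 0.6397 -0.2349  0.1665]
 [ 0.452  -0.2271  0.0835]] 
yawdeg [ 6.8309 -1.3847  9.5395  4.7846] [0.0842 0.0315 0.0638] [ 0.0194 -0.0016]
[[-0.0002 -0.0002 -0.0002]
 [ 0.0002  0.0002  0.0004]] [[ 0.001  -0.0022  0.0027]
 [ 0.0017  0.0002  0.0006]]
(1, 0, 'pin') [[0.06, 0.52], [-0.18, 0.31], [-0.49, -0.26]]
(1, 0, 'g') [[-0.22, -0.26], [-0.0, -0.0], [0.18, -0.22], [-0.17, -0.34], [0.05, 0.15], [-0.18, -0.01]]
(1, 1, 'pl') [[0.25, 0.23], [0.2, 0.17], [0.33, -0.35], [0.08, -0.25]]
(1, 2, 'g') [[-0.08, 0.33], [-0.03, -0.14], [-0.01, -0.16], [-0.08, 0.08], [0.07, 0.11], [0.04, 0.14]]
(1, 3, 'tr') [[-0.34, -0.39], [0.39, -0.15], [0.19, 0.26], [-0.18, 0.18]]
(0, 0, 'pin') [[0.08, 0.22], [0.1, 0.12], [0.25, 0.23]]
(0, 0, 'g') [[-0.28, -0.16], [-0.12, -0.24], [0.05, 0.05], [0.27, -0.3], [0.01, -0.29], [-0.16, -0.21]]
(0, 1, 'pl') [[0.07, -0.27], [0.32, 0.21], [-0.67, 0.44], [0.05, 0.42]]
(0, 2, 'g') [[-0.5, -0.55], [-0.21, 0.1], [0.05, 0.06], [0.21, -0.41], [0.07, 0.48], [-0.08, -0.09]]
(0, 3, 'tr') [[0.29, -0.4], [-0.45, -0.03], [-0.06, 0.52], [0.09, 0.09]]
```

```bash
cat >> h.py <<'E'
def ori(yaw,flip=0):
    return (R.from_euler('z',yaw+np.pi*flip)*R.from_quat([1,0,0,0])).as_quat()
def best(p,yaw):
    c=[]
    for f in(0,1):
        q=manip.solve_ik(p,ori(yaw,f))
        if q is not None: c.append((abs(q[6]),f,q))
    c.sort(key=lambda t:t[0]); return c
E
python3 - <<'E'
from h import *
np.set_printoptions(precision=3,suppress=True,linewidth=150)
P=np.load('fit.npy')[:12].reshape(4,3)
for p in list(P)+[[.655,.008,0],[.544,-.004,0],[.413,-.012,0]]:
    for z in(.01,.15):
        print(p,z,[(f,q) for _,f,q in best([p[0],p[1],z],p[2])])
t=manip.current_clock()
b=best([P[1][0],P[1][1],.15],P[1][2])
manip.move_pose([P[1][0],P[1][1],.12],ori(P[1][2],b[0][1]))
print(manip.current_clock()-t,manip.current_tool_pos(),manip.current_tcp_rot(),b[0][1])
shot("side","s2",(180,180,440,384),3);shot("top","t2",(60,150,260,300),4)
print(proj("side",manip.current_tool_pos()),proj("top",manip.current_tool_pos()))
E
```

```text
[0.598 0.261 0.119] 0.01 [(0, array([-0.37 ,  0.732, -0.115,  1.678,  0.114,  0.738, -0.421])), (1, array([ 0.005,  0.841, -0.662,  1.663,  0.644,  0.867,  2.335]))]
[0.598 0.261 0.119] 0.15 [(0, array([-0.358,  0.55 , -0.131,  1.62 ,  0.082,  0.977, -0.397])), (1, array([ 0.035,  0.653, -0.707,  1.605,  0.469,  1.06 ,  2.458]))]
[ 0.47   0.254 -0.024] 0.01 [(0, array([-0.473,  0.584, -0.09 ,  1.984,  0.091,  0.578, -0.648])), (1, array([-0.049,  0.678, -0.628,  1.969,  0.616,  0.692,  2.055]))]
[ 0.47   0.254 -0.024] 0.15 [(0, array([-0.456,  0.359, -0.108,  1.921,  0.05 ,  0.864, -0.614])), (1, array([ 0.018,  0.445, -0.7  ,  1.906,  0.356,  0.918,  2.264]))]
[ 0.64  -0.235  0.166] 0.01 [(0, array([ 0.189,  0.776,  0.179,  1.603, -0.179,  0.779,  0.612])), (1, array([-0.357,  1.137,  1.124,  1.623, -1.117,  1.144, -1.909]))]
[ 0.64  -0.235  0.166] 0.15 [(0, array([ 0.124,  0.607,  0.275,  1.549, -0.184,  1.011,  0.616])), (1, array([-0.423,  1.061,  1.35 ,  1.568, -1.05 ,  1.38 , -1.939]))]
[ 0.452 -0.227  0.084] 0.01 [(0, array([-0.032,  0.62 ,  0.551,  2.069, -0.567,  0.602,  0.9
[... 632 characters left out ...]
,  1.963, -0.041,  0.586, -0.007])), (1, array([-0.925,  1.225,  1.346,  1.989, -1.331,  1.236, -2.158]))]
[0.544, -0.004, 0] 0.15 [(0, array([-0.12 ,  0.372,  0.096,  1.903, -0.046,  0.868, -0.002])), (1, array([-0.961,  0.837,  1.356,  1.928, -0.903,  1.179, -2.395]))]
[0.413, -0.012, 0] 0.01 [(0, array([-0.069,  0.447,  0.038,  2.272, -0.04 ,  0.424,  0.001])), (1, array([-1.031,  1.106,  1.348,  2.297, -1.341,  1.11 , -1.982]))]
[0.413, -0.012, 0] 0.15 [(0, array([-0.122,  0.156,  0.094,  2.201, -0.02 ,  0.786, -0.015])), (1, array([-1.16 ,  0.475,  1.377,  2.225, -0.603,  0.913, -2.55 ]))]
1.6167 [0.47  0.256 0.12 ] [ 1.    -0.01   0.    -0.001] 0
[[325.058 288.11 ]] [[127.282 235.085]]
```

View pics/s2.png

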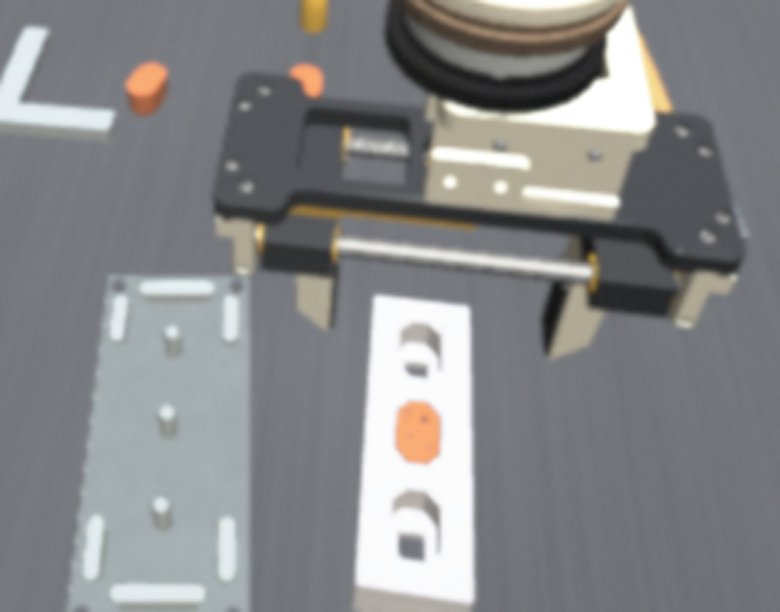

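View pics/t2.png

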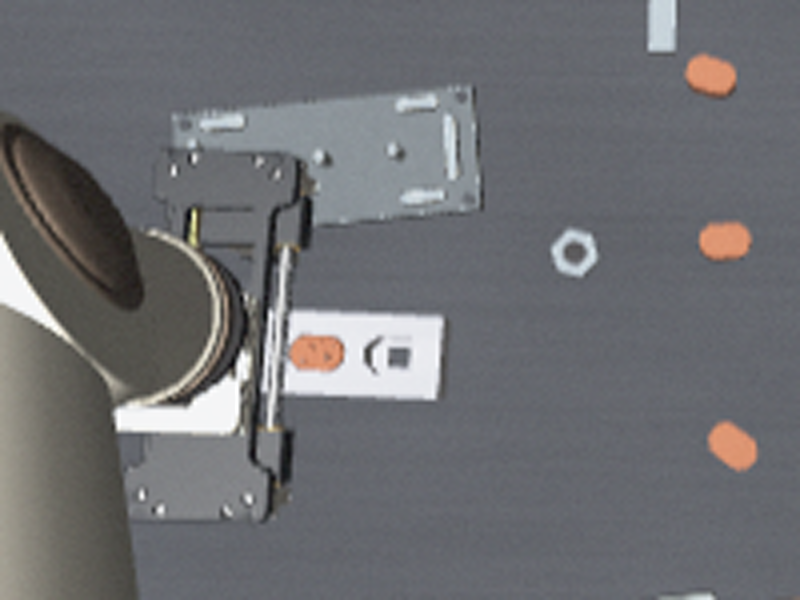

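Run:
```python
from h import *
from fit import prj,unpack
np.set_printoptions(precision=4,suppress=True,linewidth=150)
v=np.load('fit.npy');po,g,k,dt,dr=unpack(v)
p=manip.current_tool_pos();M=R.from_quat(manip.current_tcp_rot()).as_matrix()
print(p,po[1],R.from_matrix(M).as_rotvec(),manip.current_joint_velocities().round(4),manip.current_force())
L=np.array([(.046,.0095,0),(.046,-.0095,0),(-.046,.0095,0),(-.046,-.0095,0)])
W=p+L@M.T
uv=prj(0,W,k[0],dt[0],dr[0]); print((uv-[180,180]+.5)*3-.5)
crop("s2","e",(240,240,400,310),5); print((uv-[240,240]+.5)*5-.5)
```

```text
[0.4695 0.2557 0.1203] [ 0.4699  0.2537 -0.0242] [-3.1403  0.0328 -0.0006] [ 0.0009  0.0014  0.0038  0.0017  0.0007  0.0008 -0.0019] [0.5513 1.473  0.1447]
[[338.1544 296.7849]
 [334.9611 331.8862]
 [543.3529 321.5911]
 [546.5522 358.4254]]
[[263.9239 194.9748]
 [258.6018 253.477 ]
 [605.9215 236.3186]
 [611.2537 297.709 ]]
```

View pics/e.png

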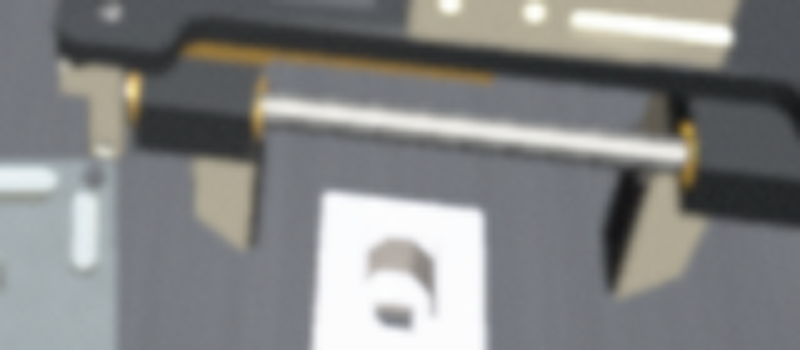

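Run:
```python
from h import *
np.set_printoptions(precision=4,suppress=True,linewidth=150)
for i in range(3):
    manip.sleep(.3); print(manip.current_tool_pos(),manip.current_tcp_rot())
q=manip.current_q(); print(q, manip.solve_ik([.4699,.2537,.12],ori(-.0242)), manip.current_tau(),manip.current_force())
t=manip.current_clock()
manip.servo_line([.4699,.2537,.06]); print(manip.current_tool_pos(),manip.current_clock()-t)
manip.sleep(.3);print(manip.current_tool_pos(),manip.current_tcp_rot(),R.from_quat(manip.current_tcp_rot()).as_matrix()[:,0])
```

```text
[0.4698 0.254  0.12  ] [ 0.9999 -0.0118  0.     -0.    ]
[0.4699 0.2536 0.12  ] [ 0.9999 -0.0121 -0.      0.    ]
[0.4699 0.2537 0.12  ] [ 0.9999 -0.0121  0.     -0.    ]
[-0.4584  0.4018 -0.1058  1.9419  0.0576  0.8007 -0.6201] [-0.4584  0.4018 -0.1059  1.9419  0.0576  0.8007 -0.6202] [  0.0016 -47.6244  -0.8028 -22.6431  -0.0525  -0.0159   0.0001] [0.5821 0.3564 0.0824]
[0.47   0.2538 0.0601] 0.5499999999999998
[0.4705 0.254  0.0609] [ 0.9999 -0.0121  0.0007 -0.0004] [ 0.9997 -0.0242  0.0014]
```

Run:
```python
from h import *
np.set_printoptions(precision=4,suppress=True,linewidth=150)
manip.servo_line([.4699,.2537,.006],vel=.08);manip.sleep(.3);print(manip.current_tool_pos())
effector.close(40);manip.sleep(.2);print(manip.current_finger_gap(),manip.current_force(),manip.current_tool_pos(),R.from_quat(manip.current_tcp_rot()).as_matrix()[:,0])
manip.servo_line([.4699,.2537,.11],vel=.1);manip.sleep(.4);print(manip.current_finger_gap(),manip.current_force(),manip.current_wrist_torque(),manip.current_tool_pos(),manip.current_clock())
shot("side","s3",(180,180,440,384),3);shot("top","t3",(60,150,260,300),4)
```

```text
[0.4702 0.2539 0.0065]
0.05140151060219895 [-1.7637 -0.3097  1.4442] [0.4693 0.2536 0.0059] [ 0.9997 -0.024  -0.0009]
0.051527079662977336 [ 0.0186  0.4674 -5.9391] [-0.1296  0.0693  0.0016] [0.4698 0.2537 0.1098] 7.3
```

View pics/s3.png

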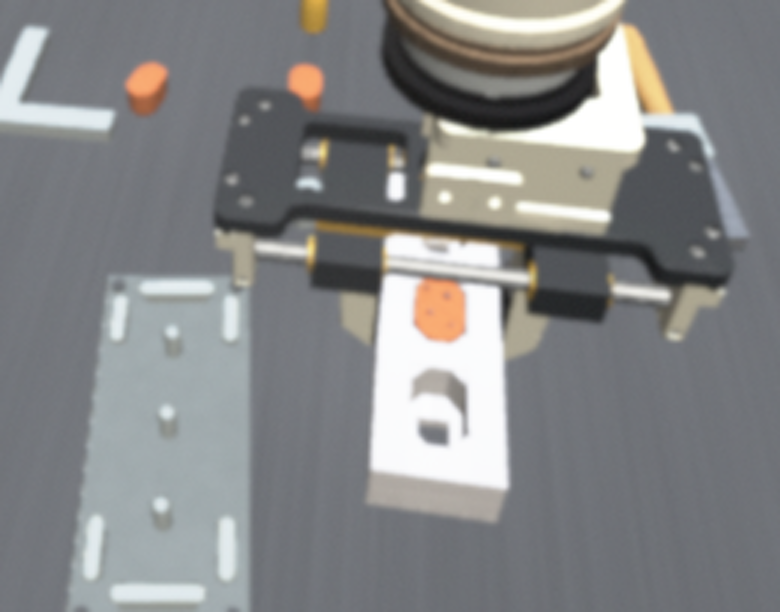

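View pics/t3.png

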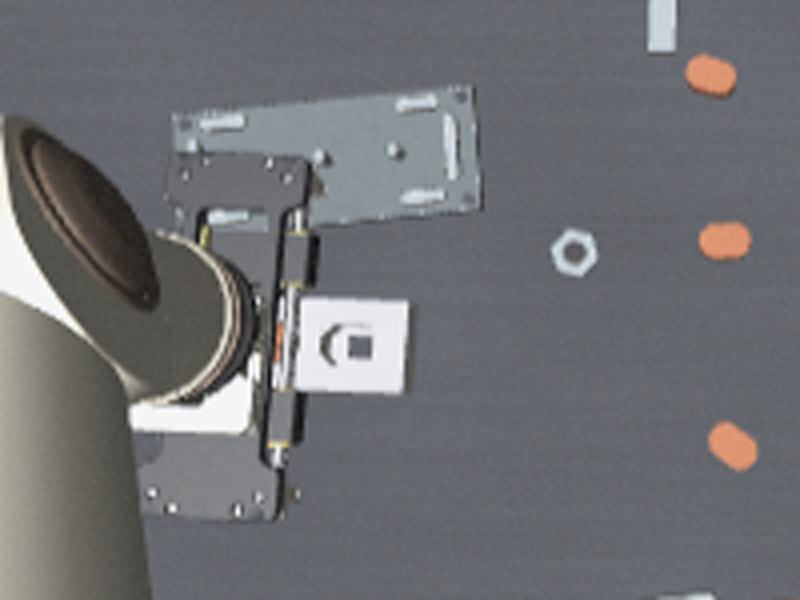

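```bash
cat > chk.py <<'E'
from fit import *
def fitplate(ptop,pside,z,v0,zfree=False):
    """ptop/pside: list of ((lx,ly,dz),(u,v)) ; fit x,y,yaw of plate with top at z"""
    v=np.load('fit.npy');po,g,k,dt,dr=unpack(v)
    def r(w):
        out=[]
        for c,l in((1,ptop),(0,pside)):
            if not l: continue
            P=np.array([a for a,_ in l],float);P[:,2]+=z+(w[3] if zfree else 0)
            out.append((prj(c,world(P,w[:3]),k[c],dt[c],dr[c])-np.array([b for _,b in l])).ravel())
        return np.concatenate(out)
    s=least_squares(r,list(v0)+([0.] if zfree else []),loss='soft_l1'); return s.x,r(s.x)
E
python3 - <<'E'
from chk import *
f=lambda o,s,p:tuple(px(o,s,[p])[0])
pt=[((.026,-.079,0),f((60,150),4,(410,300))),((-.026,-.079,0),f((60,150),4,(407,394)))]
ps=[((.026,.079,0),f((180,180),3,(373,472))),((-.026,.079,0),f((180,180),3,(508,486))),((.026,.079,-.028),f((180,180),3,(367,504))),((-.026,.079,-.028),f((180,180),3,(500,521)))]
for zf in(False,True):
    w,r=fitplate(pt,ps,.1318,(.47,.2537,-.02),zf); print(w,r.round(2))
E
```

```text
[ 0.4709  0.2534 -0.0112] [ 0.    0.05 -0.71 -0.76 -0.09 -1.09  0.51  0.31  0.29 -0.1  -0.38  0.22]
[ 0.4708  0.2528 -0.01   -0.0015] [ 0.41  0.09 -0.27 -0.75 -0.03 -0.9   0.41  0.43  0.35  0.04 -0.47  0.3 ]
```

Run:
```python
from h import *
np.set_printoptions(precision=4,suppress=True,linewidth=150)
x,y,t=np.load('fit.npy')[:3]; x-=.0005
manip.servo_line([x,y,.11],ori=ori(t),vel=.12)
manip.servo_line([x,y,.05],vel=.1);manip.sleep(.4)
print(manip.current_tool_pos(),manip.current_tcp_rot(),ori(t),manip.current_force())
shot("side","s4",(180,180,400,384),3);shot("top","t4",(60,130,220,260),5)
```

```text
[0.5972 0.2606 0.0504] [ 0.9982  0.0595  0.0003 -0.0001] [0.9982 0.0596 0.     0.    ] [-0.2773  0.31   -6.4188]
```

View pics/s4.png

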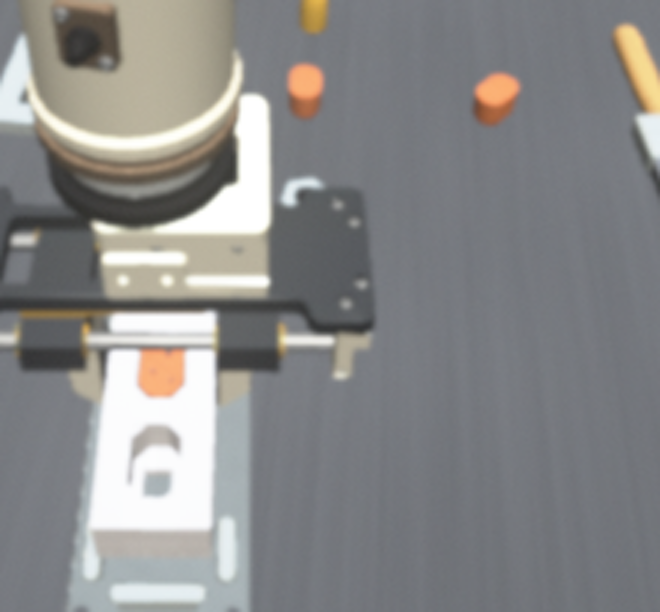

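View pics/t4.png

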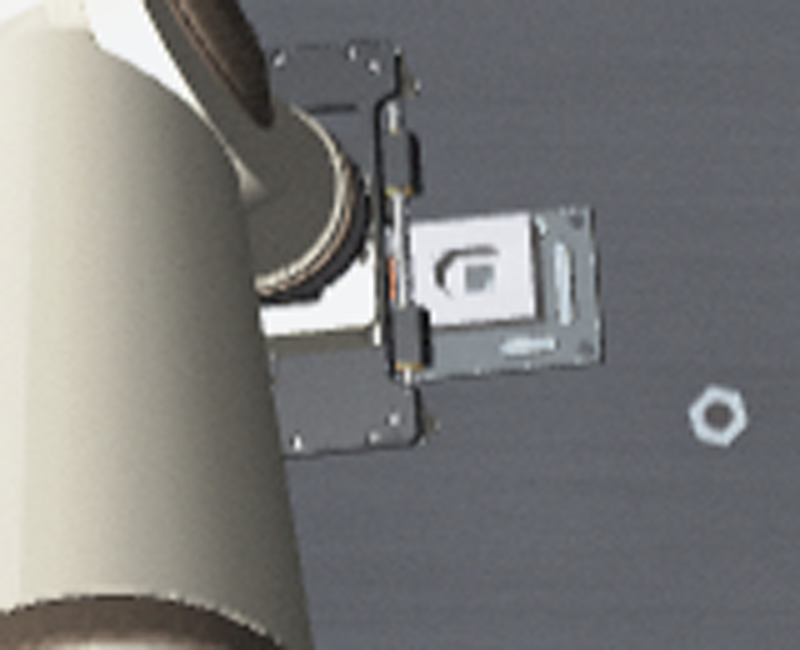

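Run:
```python
from chk import *
f=lambda o,s,p:tuple(px(o,s,[p])[0])
pt=[((.026,-.079,0),f((60,130),5,(530,213))),((-.026,-.079,0),f((60,130),5,(537,320)))]
ps=[((.026,.079,0),f((180,180),3,(90,527))),((-.026,.079,0),f((180,180),3,(214,528))),((.026,.079,-.028),f((180,180),3,(94,551))),((-.026,.079,-.028),f((180,180),3,(210,557)))]
for zf in(False,True):
    w,r=fitplate(pt,ps,.0724,(.5975,.2606,.119),zf); print(w,r.round(2))
print(np.load('fit.npy')[:3])
```

```text
[0.5973 0.2596 0.1087] [ 0.49  0.65  0.3  -0.51 -0.21 -0.42 -1.29 -0.12  0.51  1.45  0.59  0.09]
[0.5969 0.2603 0.1074 0.0019] [ 0.09  0.67 -0.14 -0.45 -0.26 -0.62 -1.19 -0.27  0.47  1.29  0.69 -0.01]
[0.5975 0.2605 0.1192]
```

```bash
cat >> h.py <<'E'
def down(x,y,z0,z1,step=.003,fmax=20,vel=.04,f0=0):
    z=z0
    while z>z1+1e-6:
        z=max(z1,z-step); manip.servo_line([x,y,z],vel=vel)
        F=manip.current_force(); p=manip.current_tool_pos()
        print("z %.4f act %.4f F %s"%(z,p[2],F.round(1)))
        if F[2]-f0>fmax: print("stop");return z
    return z
E
python3 - <<'E'
from h import *
x,y,t=np.load('fit.npy')[:3]; x-=.0005
down(x,y,.05,.016,f0=-6.2,fmax=18)
manip.sleep(.2);print(manip.current_tool_pos(),manip.current_force(),manip.current_wrist_torque(),manip.current_finger_gap())
shot("side","s5",(180,180,400,384),3)
E
```

```text
z 0.0470 act 0.0466 F [-0.3 -0.2 -6.3]
z 0.0440 act 0.0436 F [ 0.8 -0.1 -6. ]
z 0.0410 act 0.0407 F [-0.2 -0.3 -5.1]
z 0.0380 act 0.0377 F [ 0.2  0.  -5. ]
z 0.0350 act 0.0347 F [-0.3 -0.8 -6.2]
z 0.0320 act 0.0317 F [-0.3 -0.2 -6.4]
z 0.0290 act 0.0289 F [-0.4  0.6 -4.7]
z 0.0260 act 0.0258 F [ 0.1 -0.  -5.1]
z 0.0230 act 0.0228 F [-0.8  0.7 -5. ]
z 0.0200 act 0.0197 F [-0.  -0.3 -5.1]
z 0.0170 act 0.0168 F [-0.1  1.1 -5.3]
z 0.0160 act 0.0160 F [-0.6  0.5 -4.5]
[0.59706    0.26055647 0.01603976] [-0.53037529 -0.56199617 -4.37643099] [-0.08702202  0.03293696  0.01018386] 0.051637761261243136
```

View pics/s5.png

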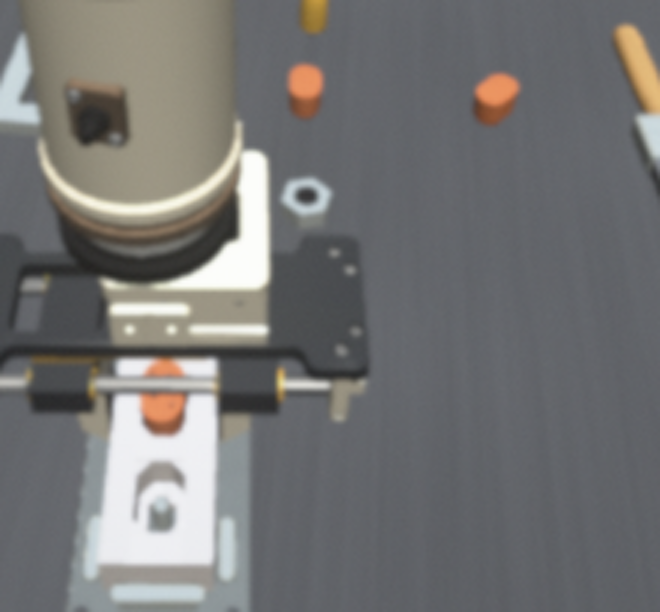

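Run:
```python
from h import *
x,y,t=np.load('fit.npy')[:3]; x-=.0005
down(x,y,.016,.012,step=.001,f0=-5,fmax=12,vel=.02)
manip.sleep(.2);print(manip.current_tool_pos(),manip.current_force(),manip.current_wrist_torque(),manip.current_finger_gap())
effector.open_jaws();manip.sleep(.2);print(manip.current_tool_pos(),manip.current_force())
manip.servo_line([x,y,.14],vel=.15)
manip.servo_line([x-.12,y-.2,.2],vel=.2);manip.sleep(.2)
print(manip.current_clock())
shot("side","s6",(180,180,400,384),3);shot("top","t6",(90,150,250,270),5)
```

```text
z 0.0150 act 0.0160 F [-2.9 -1.5  5.8]
z 0.0140 act 0.0159 F [-6.5 -1.9 13. ]
stop
[0.59706565 0.26052268 0.01594372] [-5.80439032 -3.25562478 12.93478587] [-0.70773537  1.61477222  0.09082809] 0.051497586339077944
[0.5970149  0.26049859 0.01400152] [-0.77159977 -0.12784436 -0.69353478]
17.3667
```

View pics/s6.png

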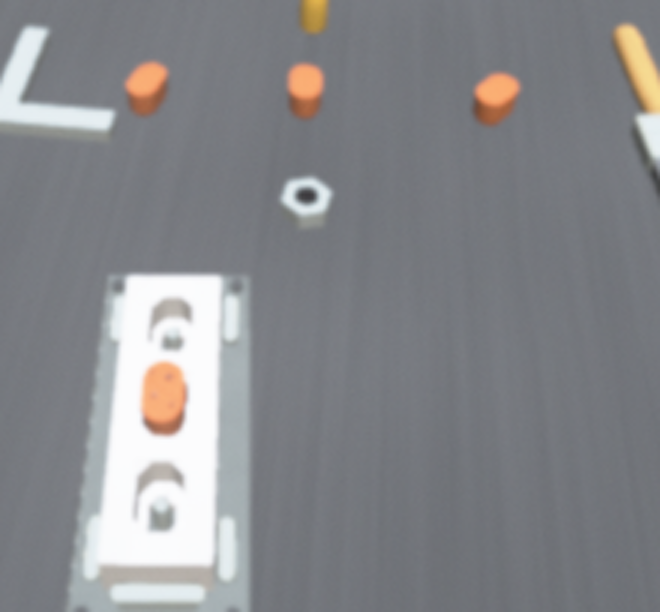

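View pics/t6.png

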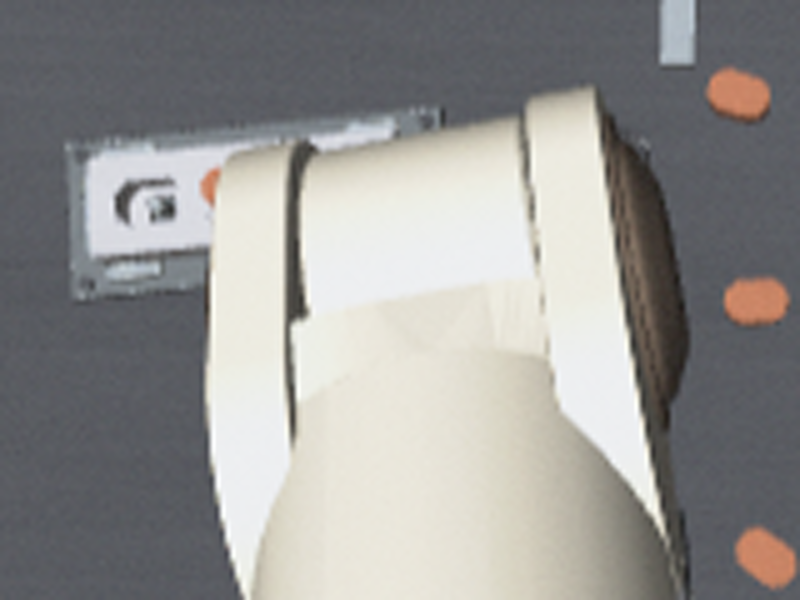

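Run:
```python
from h import *
v=np.load('fit.npy');x,y,t=v[:3]; x-=.0005; tx,ty,tt=v[9:12]
manip.servo_line([x,y,.13],ori=ori(t),vel=.25)
manip.servo_line([x,y,.0405],vel=.1);manip.sleep(.3);print(manip.current_tool_pos())
effector.close(30);manip.sleep(.2);print(manip.current_finger_gap(),manip.current_force())
manip.servo_line([x,y,.13],vel=.08);manip.sleep(.2);print(manip.current_finger_gap(),manip.current_force())
shot("side","s7",(180,180,400,384),3)
manip.servo_line([tx,ty,.14],ori=ori(tt),vel=.3);manip.sleep(.2);print(manip.current_finger_gap(),manip.current_clock())
shot("side","s8",(150,80,400,300),3)
```

```text
[0.5973578  0.26065549 0.04107226]
0.02118546855998065 [ 0.2354419  -0.57378031 -0.1707261 ]
0.02159811494170648 [ 0.19563996  0.19792672 -2.54668336]
0.021785929849021956 24.7917
```

View pics/s7.png

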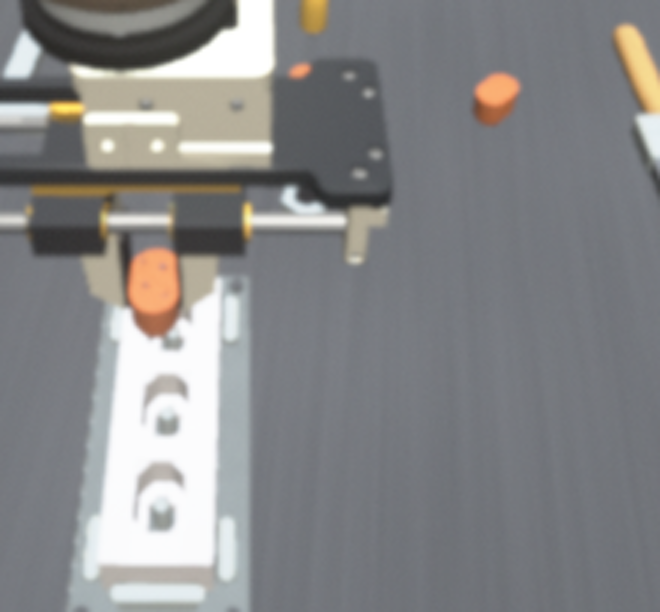

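View pics/s8.png

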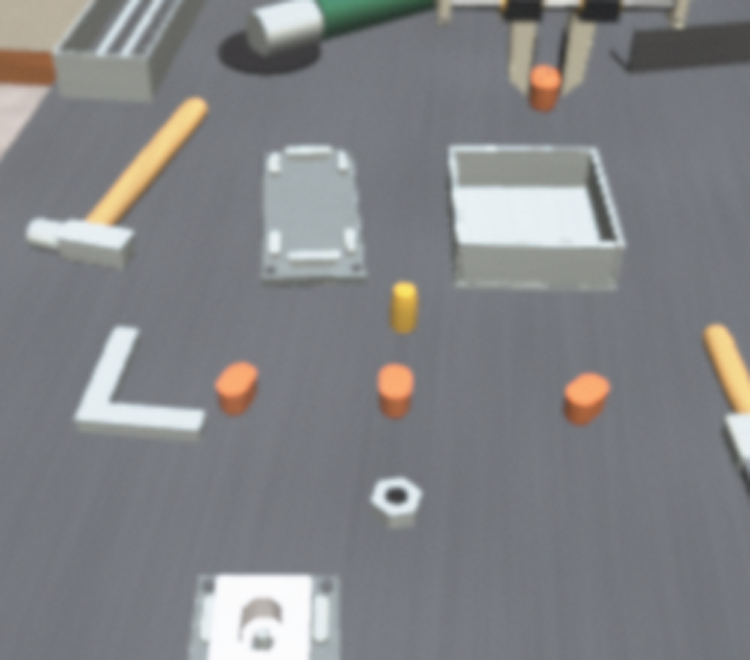

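Run:
```python
from h import *
v=np.load('fit.npy'); tx,ty,tt=v[9:12]
for a in(55,-55):
    print(a,[(f,q.round(2)) for _,f,q in best([tx,ty,.02],tt+np.radians(a))])
a=np.radians(55)
for a in(np.radians(55),np.radians(-55)):
    try: manip.servo_line([tx,ty,.14],ori=ori(tt+a),vel=.2); manip.servo_line([tx,ty,.019],vel=.12); break
    except manip.PlanningError as e: print(e)
manip.sleep(.2); print(manip.current_tool_pos(),manip.current_force())
effector.open_jaws();manip.sleep(.1);print(manip.current_force())
manip.servo_line([tx,ty,.14],vel=.2)
x,y,t=v[:3]; 
manip.servo_line([.40,.0,.2],ori=ori(0),vel=.3);print(manip.current_clock(),manip.current_q().round(2))
shot("side","s9",(150,80,400,384),2)
```

```text
55 [(1, array([ 0.07,  0.57,  0.42,  2.06, -0.4 ,  0.59, -1.33])), (0, array([ 0.52,  0.53, -0.13,  2.05,  0.12,  0.57,  1.35]))]
-55 [(0, array([ 0.27,  0.54,  0.17,  2.06, -0.16,  0.56, -0.32])), (1, array([ 0.72,  0.56, -0.38,  2.04,  0.36,  0.6 ,  2.37]))]
[ 0.45259685 -0.22743224  0.01972522] [-0.52866822 -0.30146141 -1.64104254]
[-0.35084036  0.2504114   0.22246726]
30.775 [ 0.14  0.06 -0.21  2.17  0.02  0.91 -0.08]
```

View pics/s9.png

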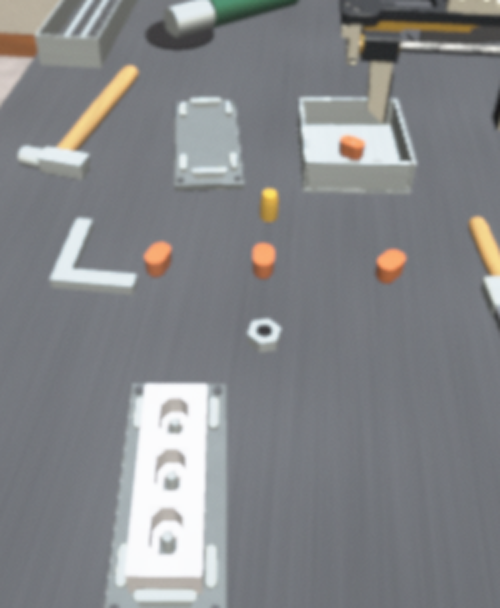

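Run:
```python
from h import *
np.set_printoptions(precision=4,suppress=True,linewidth=150)
v=np.load('fit.npy');x,y,t=v[:3]; x-=.0005; cx,cy,ct=v[6:9]; cx-=.0005
manip.servo_line([x,y,.14],ori=ori(t),vel=.3)
manip.servo_line([x,y,.016],vel=.12);manip.sleep(.3);print(manip.current_tool_pos())
effector.close(40);manip.sleep(.2);print(manip.current_finger_gap(),manip.current_force())
manip.servo_line([x,y,.12],vel=.1);manip.sleep(.2);print(manip.current_finger_gap(),manip.current_force())
manip.servo_line([cx,cy,.12],ori=ori(ct),vel=.2)
manip.servo_line([cx,cy,.045],vel=.1);manip.sleep(.4);print(manip.current_tool_pos(),manip.current_tcp_rot(),ori(ct),manip.current_clock())
shot("side","s10",(200,100,360,220),5);shot("top","t10",(270,130,390,230),6)
```

```text
[0.5974 0.2606 0.0166]
0.051578746537036466 [ 0.9584  0.0762 -1.4157]
0.05174975053595269 [-0.3178  0.357  -5.489 ]
[ 0.6393 -0.235   0.0454] [0.9965 0.0831 0.0002 0.0001] [0.9965 0.0832 0.     0.    ] 39.8083
```

View pics/s10.png

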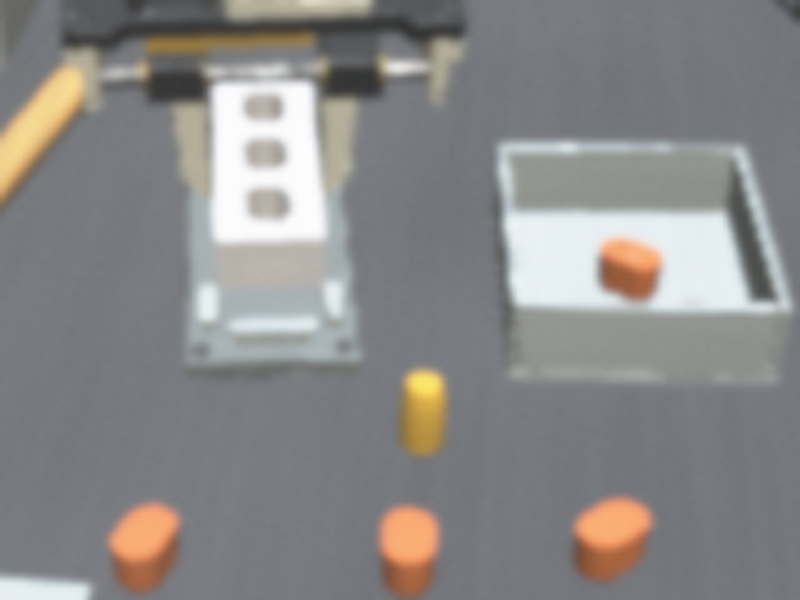

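View pics/t10.png

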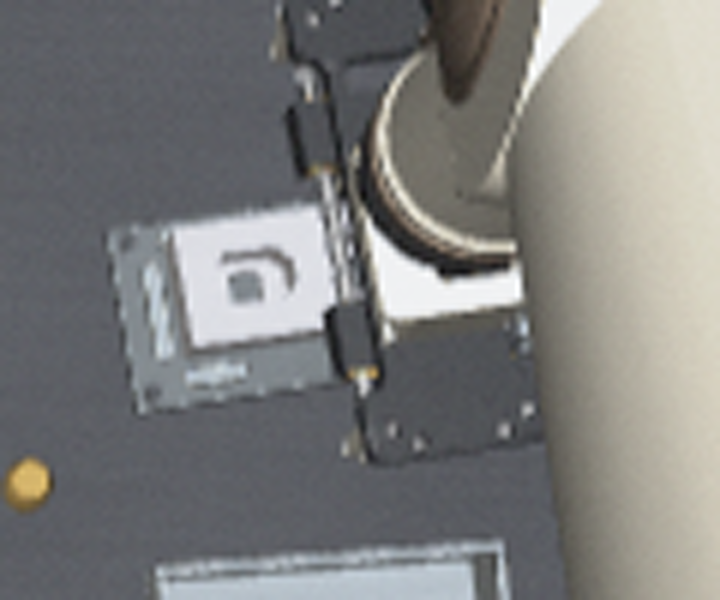

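Run:
```python
from chk import *
f=lambda o,s,p:tuple(px(o,s,[p])[0])
pt=[((.026,.079,0),f((270,130),6,(170,232))),((-.026,.079,0),f((270,130),6,(193,350)))]
ps=[((.026,.079,0),f((200,100),5,(212,241))),((-.026,.079,0),f((200,100),5,(326,240))),((.026,.079,-.028),f((200,100),5,(217,280))),((-.026,.079,-.028),f((200,100),5,(325,285))),((.026,-.079,0),f((200,100),5,(210,83))),((-.026,-.079,0),f((200,100),5,(316,83)))]
for zf in(False,True):
    w,r=fitplate(pt,ps,.0674,(.6395,-.235,.166),zf); print(w,r.round(2))
print(np.load('fit.npy')[6:9])
```

```text
[ 0.6393 -0.2339  0.1625] [ 0.5  -0.38  0.08 -0.3   0.71  0.26 -0.23 -0.16  0.17  2.2  -0.04  0.58  1.11 -0.06 -0.97 -0.58]
[ 0.6391 -0.2331  0.163   0.0011] [ 0.24 -0.41 -0.17 -0.31  0.72  0.06 -0.19 -0.36  0.17  2.02  0.    0.4   1.09 -0.28 -0.98 -0.8 ]
[ 0.6397 -0.2349  0.1665]
```

Run:
```python
from h import *
cx,cy,ct=np.load('fit.npy')[6:9]; cx-=.0002; cy-=.0006
f0=manip.current_force()[2]
z=down(cx,cy,.045,.0165,f0=f0,fmax=10)
z=down(cx,cy,z,.013,step=.001,f0=f0,fmax=10,vel=.02)
manip.sleep(.2);print(manip.current_tool_pos(),manip.current_force(),manip.current_wrist_torque(),manip.current_finger_gap(),manip.current_clock())
shot("side","s11",(200,100,360,220),5);shot("top","t11",(270,130,390,230),6)
```

```text
z 0.0420 act 0.0416 F [-0.1  0.4 -4.6]
z 0.0390 act 0.0386 F [-0.3 -0.1 -4.9]
z 0.0360 act 0.0357 F [ 0.9  0.2 -5.8]
z 0.0330 act 0.0327 F [ 0.2 -0.7 -5.6]
z 0.0300 act 0.0297 F [-0.2  0.8 -3.9]
z 0.0270 act 0.0267 F [ 0.1  0.  -4.5]
z 0.0240 act 0.0237 F [ 1.  -0.3 -4.1]
z 0.0210 act 0.0207 F [ 0.1 -0.2 -4.2]
z 0.0180 act 0.0177 F [ 0.1  0.5 -5.4]
z 0.0165 act 0.0164 F [ 0.7  0.4 -4.5]
z 0.0155 act 0.0160 F [-0.9 -0.2 -1.5]
z 0.0145 act 0.0159 F [-4.3  1.2  6.6]
stop
[ 0.63972802 -0.2355507   0.01597575] [-3.61755086  1.16397933  5.89564208] [0.1223069  0.95343829 0.02483254] 0.05151250797955571 43.1083
```

View pics/s11.png

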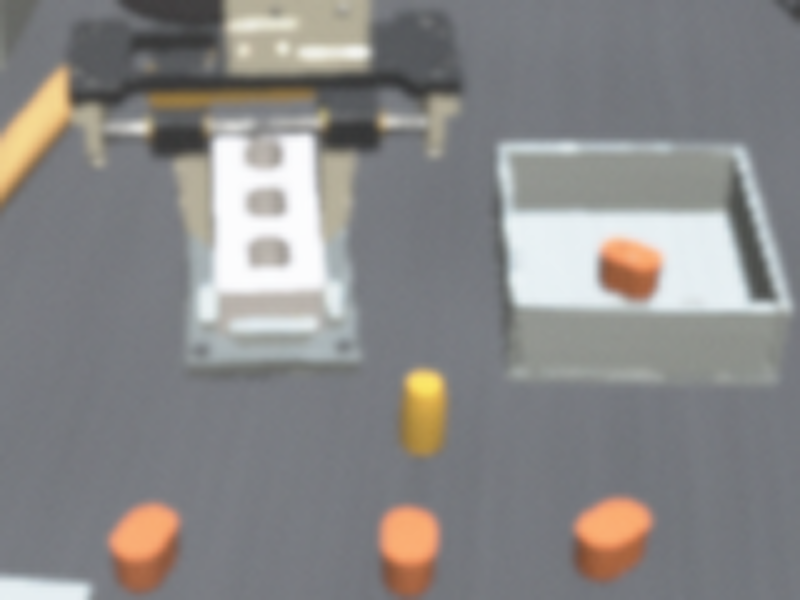

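View pics/t11.png

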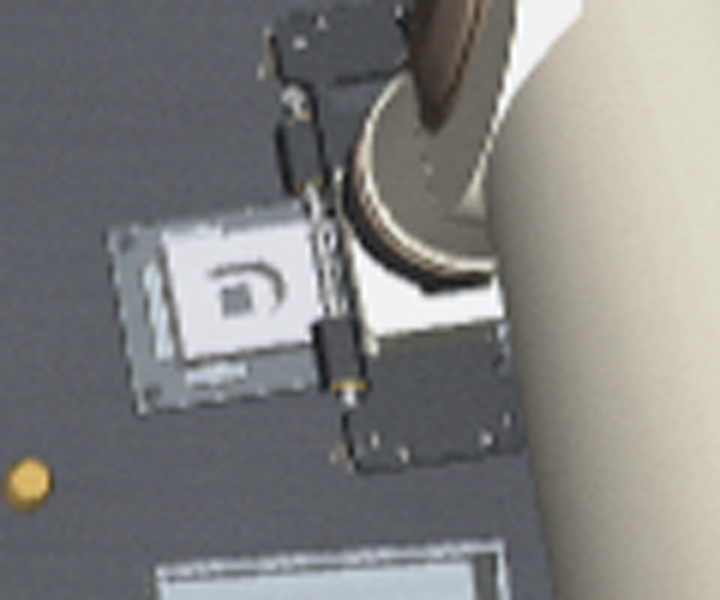

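```bash
cat > ins.py <<'E'
from chk import *
import sys
v=np.load('fit.npy');po,g,k,dt,dr=unpack(v)
a=np.linspace(-np.pi/2,np.pi/2,13)
half=np.c_[.011*np.cos(a),.011*np.sin(a)]
out=np.r_[np.c_[-half[:,1],half[:,0]+.006],np.c_[half[:,1],-half[:,0]-.006]]
def blobs(c,im):
    s=8; f=im.astype(np.float32); score=f[:,:,0]-f[:,:,2]  # red - blue
    score=cv2.resize(score,None,fx=s,fy=s,interpolation=cv2.INTER_CUBIC)
    m=(score>55).astype(np.uint8)
    cs,_=cv2.findContours(m,cv2.RETR_EXTERNAL,cv2.CHAIN_APPROX_NONE)
    r=[]
    for q in cs:
        if cv2.contourArea(q)<30*64: continue
        q=(q[:,0].astype(float)+.5)/s-.5; r.append(q)
    return r
def model(c,w,z0=0,top=.022):
    P=np.r_[np.c_[out*(.0095/.011),np.full(len(out),z0)],np.c_[out,np.full(len(out),z0+.004)],np.c_[out,np.full(len(out),z0+top)]]
    u=prj(c,world(P,w),k[c],dt[c],dr[c])
    return cv2.convexHull((u*1000).astype(np.float32))/1000
def fitins(cons,w0):
    def r(w):
        o=[]
        for c,q in cons:
            h=model(c,w).astype(np.float32)
            d=np.array([cv2.pointPolygonTest(h,(float(p[0]),float(p[1])),True) for p in q[::max(1,len(q)//60)]])
            o.append(d)
        return np.concatenate(o)
    best=None
    for t in np.radians([0,45,90,135]):
        s=least_squares(r,[w0[0],w0[1],t],x_scale=[.001,.001,.05],diff_step=1e-4,loss='soft_l1',f_scale=.5)
        if best is None or s.cost<best.cost: best=s
    e=r(best.x); return best.x,np.sqrt(np.mean(e**2)),e.mean()
def inserts(ims):
    """ims {cam:img}; returns fits for blobs near bench"""
    B={c:blobs(c,im) for c,im in ims.items()}
    res=[]
    gp={c:[back(names[c],[q.mean(0)],.011)[0] for q in B[c]] for c in B}
    return B,gp
E
python3 - <<'E'
from ins import *
effector.open_jaws();manip.sleep(.1)
p=manip.current_tool_pos(); print(p)
manip.servo_line([p[0],p[1],.15],vel=.2)
manip.servo_line([.35,.35,.3],ori=ori(0),vel=.35);print(manip.current_clock())
ims={0:shot("side","s12",(140,90,400,280),3),1:shot("top","t12",(160,110,380,290),3.5)}
B,gp=inserts(ims)
for c in gp: print(c,[x.round(3).tolist() for x in gp[c]])
E
```

```text
[ 0.6394 -0.2355  0.0145]
47.0167
0 [[0.189, -0.037, 0.011], [0.546, -0.01, 0.011], [0.658, 0.002, 0.011], [0.46, -0.028, 0.011], [0.305, -0.058, 0.011], [0.07, -0.127, 0.011], [1.163, 0.019, 0.011], [0.546, -0.105, 0.011], [0.448, -0.238, 0.011], [1.177, -0.178, 0.011], [0.801, -0.293, 0.011], [1.177, -0.407, 0.011], [-0.088, -0.554, 0.011], [1.064, -0.475, 0.011], [0.035, -1.28, 0.011]]
1 [[0.306, -0.053, 0.011], [0.45, -0.229, 0.011], [0.461, -0.024, 0.011], [0.547, -0.094, 0.011], [0.547, -0.005, 0.011], [0.659, 0.006, 0.011], [0.799, -0.285, 0.011]]
```

View pics/s12.png

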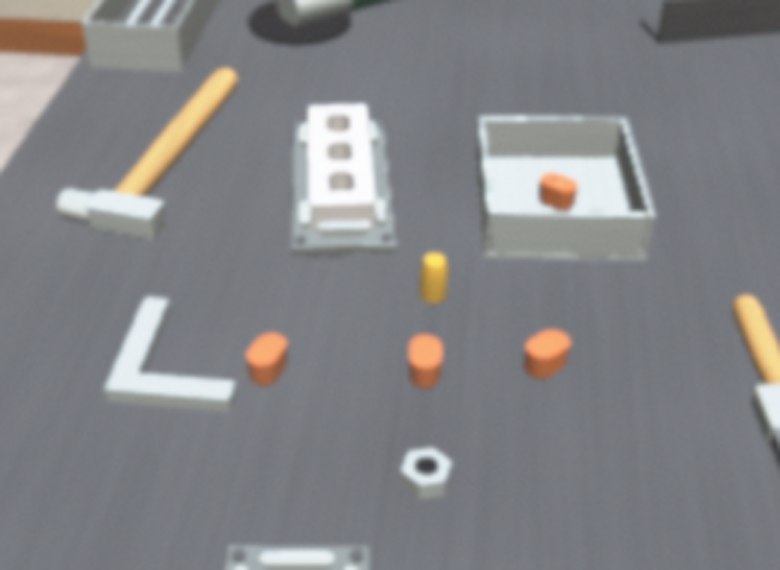

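View pics/t12.png

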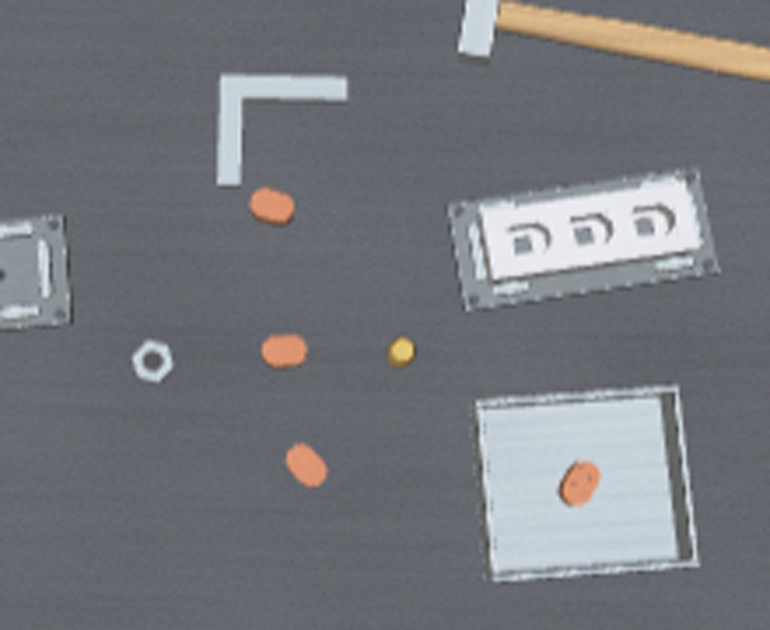

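```bash
cat > loc.py <<'E'
from ins import *
def locate(ims,near):
    B={c:blobs(c,im) for c,im in ims.items()}; r=[]
    for w in near:
        cons=[]
        for c in B:
            d=[np.hypot(*(back(names[c],[q.mean(0)],.011)[0][:2]-np.array(w)[:2])) for q in B[c]]
            if d and min(d)<.03: cons.append((c,B[c][int(np.argmin(d))]))
        both=fitins(cons,w); r.append(both[0])
        print("both",both[0],both[1:], *[("cam%d"%c,fitins([(c,q)],w)[0]) for c,q in cons])
    return r
E
python3 - <<'E'
from loc import *
ims={0:np.load('pics/s12.npy'),1:np.load('pics/t12.npy')}
locate(ims,[(.659,.005),(.547,-.006),(.461,-.025)])
crop("t12","p",(280,150,370,205),8)
crop("s12","q",(230,115,280,175),10)
E
```

```text
both [0.66   0.0041 2.9245] (np.float64(0.5689056130906485), np.float64(0.19630158296890818)) ('cam0', array([0.66  , 0.0022, 2.8952])) ('cam1', array([0.6604, 0.0061, 2.914 ]))
both [ 0.5478 -0.0066  0.0741] (np.float64(0.5095841961236961), np.float64(0.10002429667734176)) ('cam0', array([ 0.5472, -0.0087,  3.3011])) ('cam1', array([ 0.5482, -0.0055,  3.2189]))
both [ 0.462  -0.0246  2.3933] (np.float64(0.452822847061354), np.float64(0.05496700501861189)) ('cam0', array([ 0.4615, -0.0265,  2.4107])) ('cam1', array([ 0.4624, -0.0235,  2.3334]))
```

View pics/p.png

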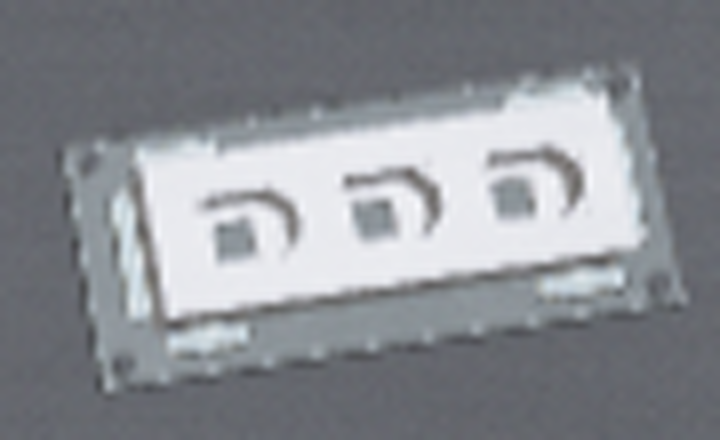

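View pics/q.png

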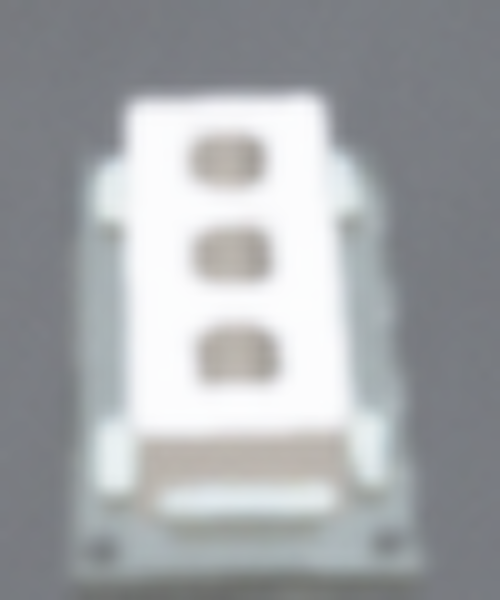

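Run:
```python
from chk import *
f=lambda o,s,p:tuple(px(o,s,[p])[0])
T=lambda p:f((280,150),8,p); S=lambda p:f((230,115),10,p)
pt=[((.026,.079,0),T((137,152))),((-.026,.079,0),T((165,320))),((.026,-.079,0),T((606,90))),((-.026,-.079,0),T((642,246))),
# access holes lower rim approx: square centre at z top-.025
]
h=[((0,.048,-.024),T((236,240))),((0,0,-.024),T((376,219))),((0,-.048,-.024),T((514,198)))]
ps=[((.026,.079,0),S((131,432))),((-.026,.079,0),S((346,430))),((.026,-.079,0),S((127,97))),((-.026,-.079,0),S((325,97)))]
for a,b in((pt,ps),(pt,[]),([],ps),(h,[]),(pt+h,ps)):
    w,r=fitplate(a,b,.038,(.6395,-.235,.166)); print(w,r.round(2))
```

```text
[ 0.6412 -0.2349  0.1648] [ 0.54  1.24  0.39 -0.58  0.31  0.56 -0.38  0.03 -0.11  0.25 -0.26 -0.19  0.18  1.26 -0.9   0.73]
[ 0.642  -0.2343  0.1644] [ 0.31  0.92  0.15 -0.89  0.08  0.27 -0.62 -0.26]
[ 0.6407 -0.2369  0.1597] [ 0.06 -0.23 -0.13 -0.61  0.62  0.88 -0.49  0.39]
[ 0.6413 -0.2351  0.1701] [ 0.01  0.   -0.06 -0.    0.04 -0.  ]
[ 0.6412 -0.235   0.1653] [ 0.58  1.24  0.44 -0.57  0.34  0.54 -0.34  0.01 -0.06 -0.06 -0.12  0.01 -0.    0.09 -0.09  0.23 -0.25 -0.22  0.17  1.24 -0.91  0.7 ]
```

Run:
```python
from h import *
np.set_printoptions(precision=4,suppress=True)
f=lambda p:((p[0]+.5)/3.5-.5+160,(p[1]+.5)/3.5-.5+110)
print(back("top",[f((220,74)),f((347,76)),f((347,101)),f((243,99)),f((240,185)),f((217,185))],.012))
for yaw,p in((-.2276,(.66,.006)),(-.8086,(.462,-.0235)),(.077,(.548,-.0055))):
    d=np.array([np.cos(yaw),np.sin(yaw)]); print([ (np.array(p)+s*d*.065).round(3) for s in(1,-1)],[(a,q.round(2)) for _,a,q in best([*p,.012],yaw)])
```

```text
[[ 0.7634  0.0488  0.012 ]
 [ 0.764  -0.0508  0.012 ]
 [ 0.7436 -0.051   0.012 ]
 [ 0.7435  0.0303  0.012 ]
 [ 0.6745  0.0309  0.012 ]
 [ 0.6741  0.0486  0.012 ]]
[array([ 0.723, -0.009]), array([0.597, 0.021])] [(0, array([ 0.12,  0.75, -0.25,  1.65,  0.24,  0.77, -0.46])), (1, array([ 0.45,  0.88, -0.73,  1.64,  0.71,  0.91,  2.35]))]
[array([ 0.507, -0.071]), array([0.417, 0.024])] [(0, array([ 0.3 ,  0.52, -0.36,  2.15,  0.35,  0.53, -1.14])), (1, array([ 0.43,  0.55, -0.52,  2.14,  0.51,  0.56,  1.87]))]
[array([ 0.613, -0.   ]), array([ 0.483, -0.011])] [(0, array([ 0.24,  0.62, -0.35,  1.94,  0.35,  0.64, -0.26])), (1, array([-0.71,  0.82,  0.9 ,  1.97, -0.91,  0.82, -2.35]))]
```

```bash
cat > ops.py <<'E'
from loc import *
PL=np.array([.6396,-.2348,.166])
def rec(i):
    x,y,t=PL; d=.048*(i-1); return np.array([x-np.sin(t)*d,y+np.cos(t)*d])
def pick(x,y,yaw):
    p=manip.current_tool_pos()
    manip.servo_line([x,y,.10],ori=ori(yaw),vel=.3)
    manip.servo_line([x,y,.0125],vel=.12);manip.sleep(.25);print('pick at',manip.current_tool_pos())
    effector.close(20);manip.sleep(.15);print(manip.current_finger_gap(),manip.current_force())
    manip.servo_line([x,y,.10],vel=.15)
    print(manip.current_finger_gap())
E
python3 - <<'E'
from ops import *
pick(.4614,-.0235,-.8086)
manip.sleep(.2);shot("side","s13",(180,90,400,280),3)
r=rec(1)
manip.servo_line([r[0],r[1],.10],ori=ori(PL[2]),vel=.25)
manip.servo_line([r[0],r[1],.058],vel=.1);manip.sleep(.4)
print(manip.current_tool_pos(),manip.current_tcp_rot(),ori(PL[2]),manip.current_clock())
shot("side","s14",(220,80,310,180),6);shot("top","t14",(270,130,390,230),6)
E
```

```text
pick at [ 0.462  -0.0236  0.0131]
0.021314824705539227 [-0.1442  1.8116  0.7482]
0.021223138919437473
[ 0.6399 -0.2349  0.0585] [0.9966 0.0829 0.0003 0.0002] [0.9966 0.0829 0.     0.    ] 54.3083
```

View pics/s13.png

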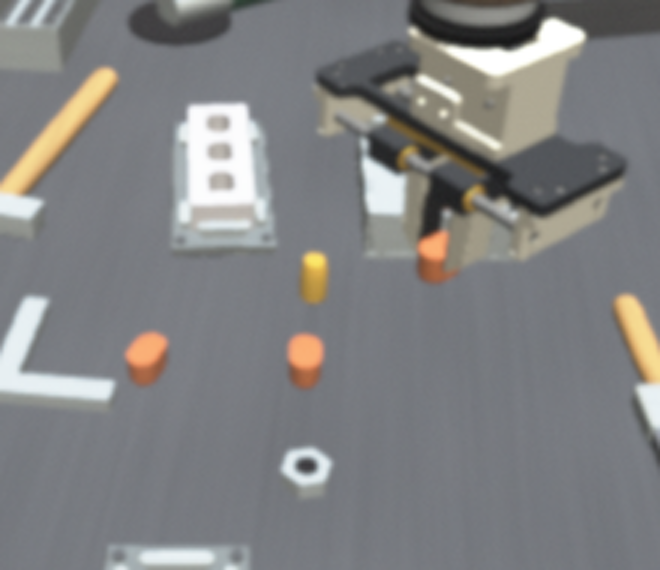

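View pics/s14.png

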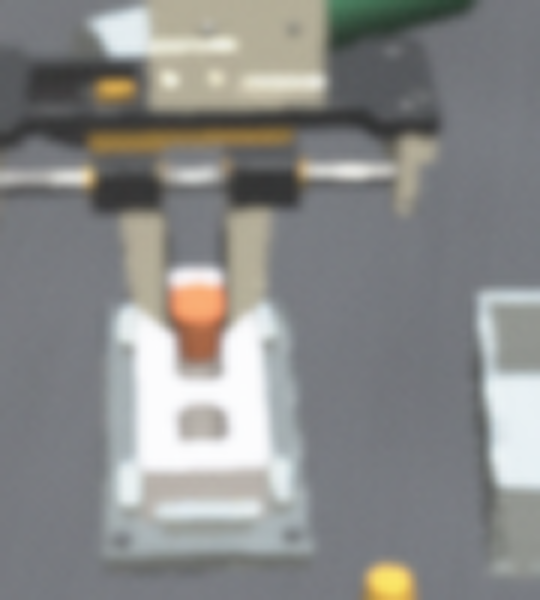

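View pics/t14.png

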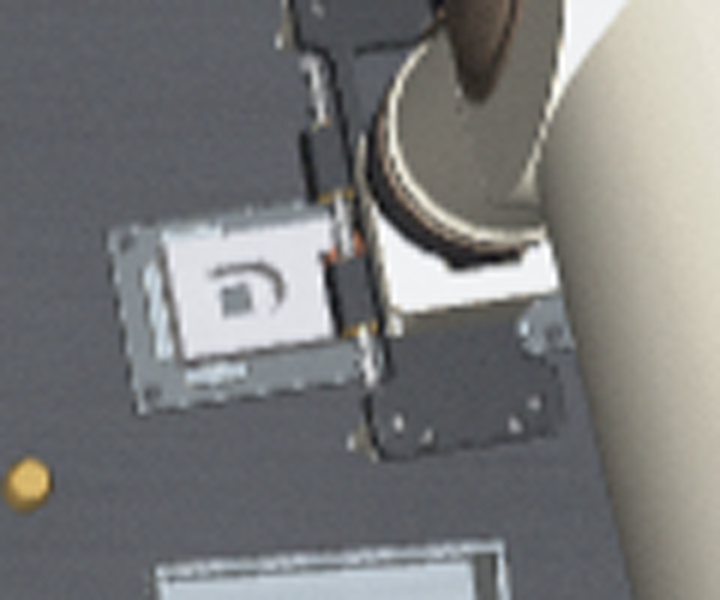

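```bash
cat >> ops.py <<'E'
def insert(r,yaw,zend=.0400,fstop=8):
    c,s=np.cos(yaw),np.sin(yaw)
    offs=[(0,0)]+[(a,b) for b in(.001,-.001,.002,-.002,.003,-.003) for a in(0,)]+[(a,b) for b in(0,.0015,-.0015) for a in(.001,-.001)]
    f0=manip.current_force()[2]
    for a,b in offs:
        x=r[0]+c*a-s*b; y=r[1]+s*a+c*b
        p=manip.current_tool_pos()
        if p[2]<.054: manip.servo_line([x,y,.053],vel=.04)
        else: manip.servo_line([x,y,.054],vel=.04)
        z=down(x,y,.053,zend,step=.002,fmax=fstop,vel=.04,f0=f0)
        print((a,b),z)
        if z<=zend+.0005: return x,y,True
        if z<.0465: # part way in: nudge on
            for _ in range(3):
                F=manip.current_force(); print('part',F)
                break
    return x,y,False
E
python3 - <<'E'
from ops import *
r=rec(1); print(insert(r,PL[2]),manip.current_tool_pos(),manip.current_force(),manip.current_finger_gap(),manip.current_clock())
shot("side","s15",(220,80,310,180),6)
E
```

```text
z 0.0510 act 0.0507 F [-0.2  0.6 -1.4]
z 0.0490 act 0.0488 F [-0.2  0.3 -2.2]
z 0.0470 act 0.0469 F [ 0.8 -0.3 -1.5]
z 0.0450 act 0.0448 F [ 0.3  1.1 -1.7]
z 0.0430 act 0.0428 F [ 0.6  2.  -1.5]
z 0.0410 act 0.0408 F [-0.3  3.3 -0.8]
z 0.0400 act 0.0400 F [0.4 3.9 0.4]
(0, 0) 0.04
(np.float64(0.6396), np.float64(-0.2348), True) [ 0.6396 -0.2344  0.04  ] [0.3514 3.888  0.4144] 0.021593311692247392 56.4083
```

View pics/s15.png

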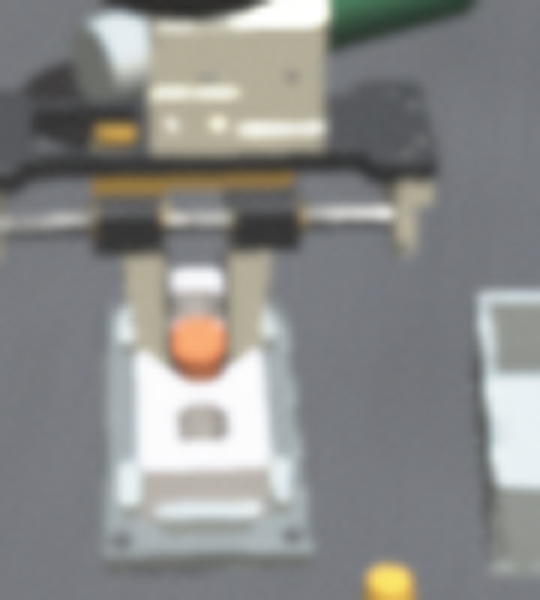

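```bash
cat >> ops.py <<'E'
def push(x,y):
    effector.open_jaws();manip.sleep(.1)
    manip.servo_line([x,y,.075],vel=.15)
    effector.close(10);manip.sleep(.1);print('gap',manip.current_finger_gap())
    manip.servo_line([x,y,.053],vel=.1)
    manip.sleep(.2); f0=manip.current_force()[2]
    z=down(x,y,.053,.034,step=.002,fmax=14,vel=.04,f0=f0)
    manip.sleep(.1);print('pushed',manip.current_tool_pos(),manip.current_force())
    manip.servo_line([x,y,.09],vel=.15); effector.open_jaws()
E
python3 - <<'E'
from ops import *
r=rec(1); push(r[0],r[1]+.0005); print(manip.current_clock())
shot("side","s16",(220,80,310,180),6)
E
```

```text
gap 0.0005367923615300129
z 0.0510 act 0.0511 F [ 0.8  0.1 -0.6]
z 0.0490 act 0.0488 F [ 0.2 -0.5  0.3]
z 0.0470 act 0.0468 F [ 0.4  0.1 -0.1]
z 0.0450 act 0.0448 F [-0.2  0.   0.7]
z 0.0430 act 0.0428 F [-0.3 -0.3 -0.1]
z 0.0410 act 0.0408 F [-0.4  0.  -0.2]
z 0.0390 act 0.0388 F [-0.3 -0.3 -0.9]
z 0.0370 act 0.0384 F [-2.   1.7  7.3]
z 0.0350 act 0.0382 F [-7.2  2.2 18. ]
stop
pushed [ 0.6403 -0.2344  0.0382] [-6.2394  1.754  18.8297]
64.5583
```

View pics/s16.png

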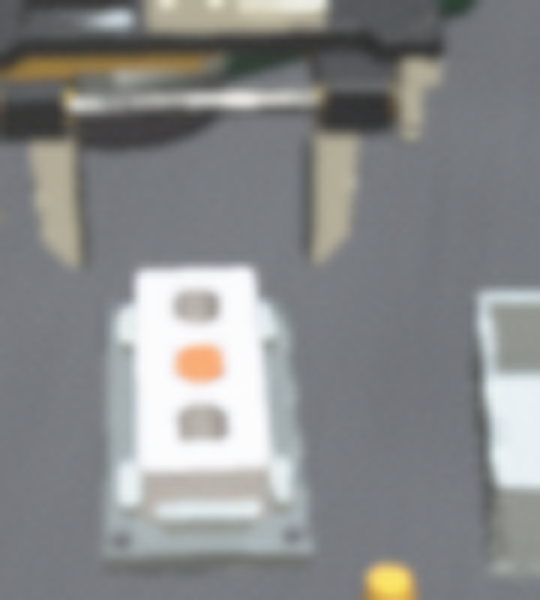

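Run:
```python
from ops import *
PL[1]+=.0006
ims={0:viewer.get_image("side"),1:viewer.get_image("top")}
L=locate(ims,[(.66,.005),(.5478,-.006)])
pick(.5473,-.0055,.077)
manip.sleep(.1)
r=rec(2)
manip.servo_line([r[0],r[1],.10],ori=ori(PL[2]),vel=.25)
manip.servo_line([r[0],r[1],.058],vel=.1);manip.sleep(.4)
print(manip.current_tool_pos(),manip.current_clock())
print(insert(r,PL[2]),manip.current_tool_pos(),manip.current_force(),manip.current_finger_gap(),manip.current_clock())
shot("side","s17",(220,80,310,180),6)
```

```text
both [0.66   0.0041 2.9299] (np.float64(0.5863743203037884), np.float64(0.2253447809346411)) ('cam0', array([ 0.66  ,  0.0022, -0.2421])) ('cam1', array([0.6603, 0.0061, 2.8984]))
both [ 0.5477 -0.0067  3.224 ] (np.float64(0.5167321483290082), np.float64(0.1330110168130136)) ('cam0', array([ 0.5472, -0.0087,  0.1598])) ('cam1', array([ 0.5481, -0.0054,  3.2164]))
pick at [ 0.5479 -0.0056  0.0133]
0.021651825404786856 [-1.1694  0.5717 -0.0025]
0.021700830256848706
[ 0.6319 -0.187   0.0585] 70.8
z 0.0510 act 0.0506 F [-0.2  0.1  0. ]
z 0.0490 act 0.0488 F [-0.3  0.6 -0.8]
z 0.0470 act 0.0468 F [-0.1  0.3 -0.7]
z 0.0450 act 0.0448 F [-0.2  0.2 -0.5]
z 0.0430 act 0.0428 F [-0.6  0.4 -0.8]
z 0.0410 act 0.0408 F [ 0.4 -0.3 -0.8]
z 0.0400 act 0.0399 F [ 0.7 -0.9 -1.3]
(0, 0) 0.04
(np.float64(0.6316685439813472), np.float64(-0.1868598267279874), True) [ 0.6316 -0.1868  0.0399] [ 0.6542 -0.9456 -1.3422] 0.021899457839578026 72.8
```

View pics/s17.png

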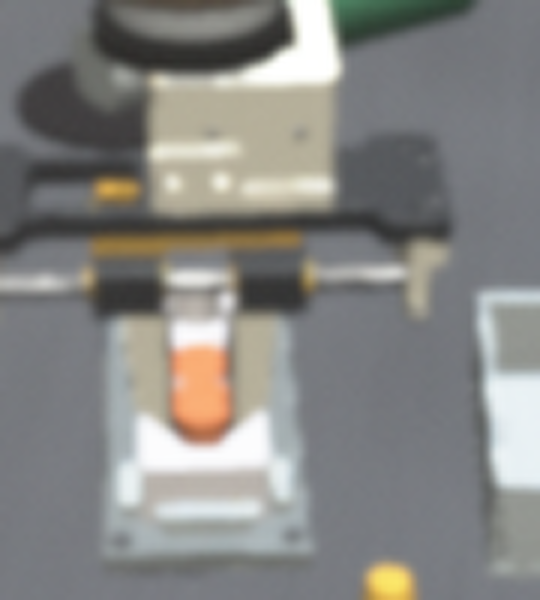

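Run:
```python
from ops import *
PL[1]+=.0006
r=rec(2); push(r[0],r[1])
pick(.6595,.0061,-.236)
manip.sleep(.1)
r=rec(0)
manip.servo_line([r[0],r[1],.10],ori=ori(PL[2]),vel=.25)
manip.servo_line([r[0],r[1],.058],vel=.1);manip.sleep(.4)
print(manip.current_tool_pos(),manip.current_clock())
print(insert(r,PL[2]),manip.current_tool_pos(),manip.current_force(),manip.current_finger_gap(),manip.current_clock())
shot("side","s18",(220,80,310,180),6)
```

```text
gap 0.00020606024467278495
z 0.0510 act 0.0511 F [ 0.4 -0.1  0.2]
z 0.0490 act 0.0488 F [0.6 1.1 0.7]
z 0.0470 act 0.0468 F [-0.3  0.4 -0.7]
z 0.0450 act 0.0448 F [-0.5  0.8 -0.4]
z 0.0430 act 0.0428 F [ 0.2 -0.2 -0.8]
z 0.0410 act 0.0408 F [-0.3 -0.4  0.1]
z 0.0390 act 0.0388 F [-0.8  0.6  0.8]
z 0.0370 act 0.0383 F [-3.7  0.6  9.1]
z 0.0350 act 0.0382 F [-8.3  1.9 18.9]
stop
pushed [ 0.6321 -0.1869  0.0382] [-7.5769  1.5887 20.2762]
pick at [0.6602 0.0062 0.0135]
0.021651282953557442 [-0.5035  0.102   0.4958]
0.021715863917023192
[ 0.6478 -0.2817  0.0585] 87.2167
z 0.0510 act 0.0506 F [ 0.5  0.7 -0.7]
z 0.0490 act 0.0488 F [-1.1  0.3 -0.4]
z 0.0470 act 0.0468 F [ 0.4 -0.1 -0.8]
z 0.0450 act 0.0448 F [-0.3 -0.7 -0.1]
z 0.0430 act 0.0428 F [ 0.4 -0.1 -1.3]
z 0.0410 act 0.0408 F [ 0.5  0.  -1.1]
z 0.0400 act 0.0399 F [0.2 0.9 0.1]
(0, 0) 0.04
(np.float64(0.6475314560186527), np.float64(-0.28154017327201264), True) [ 0.6475 -0.2815  0.0399] [0.1506 0.8774 0.0861] 0.021697751483769907 89.2167
```

View pics/s18.png

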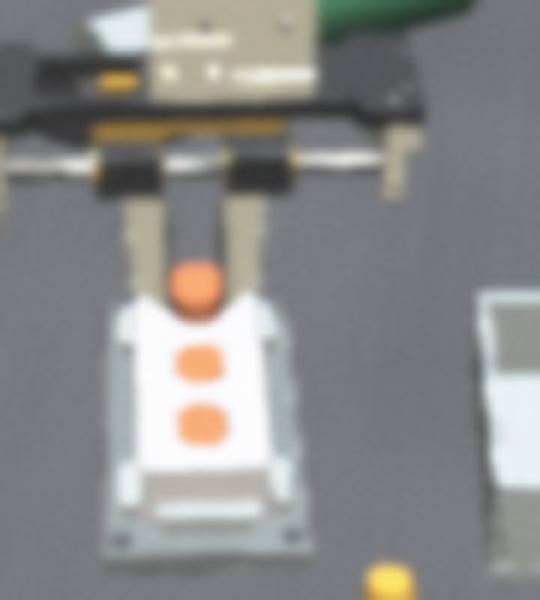

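Run:
```python
from ops import *
PL[1]+=.0006
r=rec(0); push(r[0],r[1])
manip.servo_line([r[0],r[1],.16],vel=.2)
manip.servo_line([.38,.35,.3],ori=ori(0),vel=.3);manip.sleep(.3);print(manip.current_clock())
shot("side","s19",(120,70,400,270),2.8);shot("top","t19",(160,110,380,290),3.5);crop("t19","t19b",(280,150,370,205),8)
```

```text
gap 0.0006872605159894374
z 0.0510 act 0.0511 F [0.9 0.1 0.8]
z 0.0490 act 0.0488 F [ 0.3 -0.4  0.3]
z 0.0470 act 0.0468 F [-0.6  0.1  0.7]
z 0.0450 act 0.0448 F [-0.  -0.5  0.3]
z 0.0430 act 0.0428 F [ 0.9 -0.7 -0.9]
z 0.0410 act 0.0408 F [-0.5  0.5 -0.1]
z 0.0390 act 0.0388 F [ 0.4  0.2 -0.3]
z 0.0370 act 0.0384 F [-2.5  0.5  6.8]
z 0.0350 act 0.0382 F [-6.9  2.9 17.4]
stop
pushed [ 0.6482 -0.2816  0.0383] [-6.8255  3.0209 16.8389]
100.65
```

View pics/s19.png

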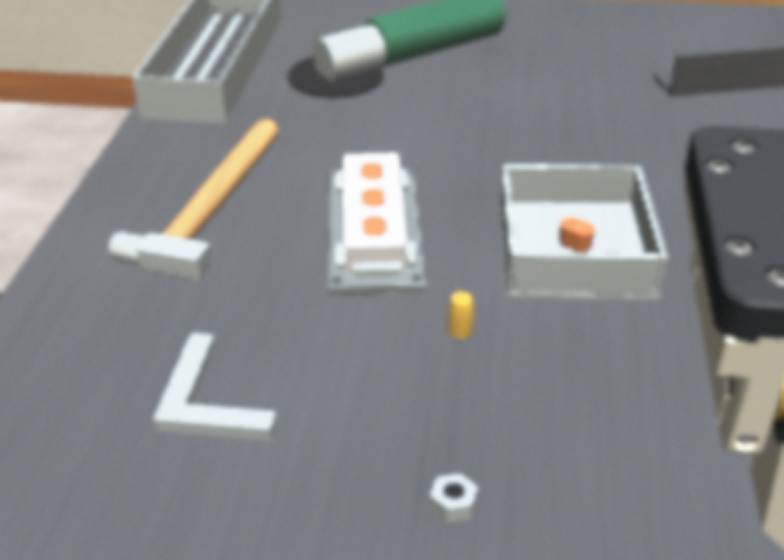

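View pics/t19.png

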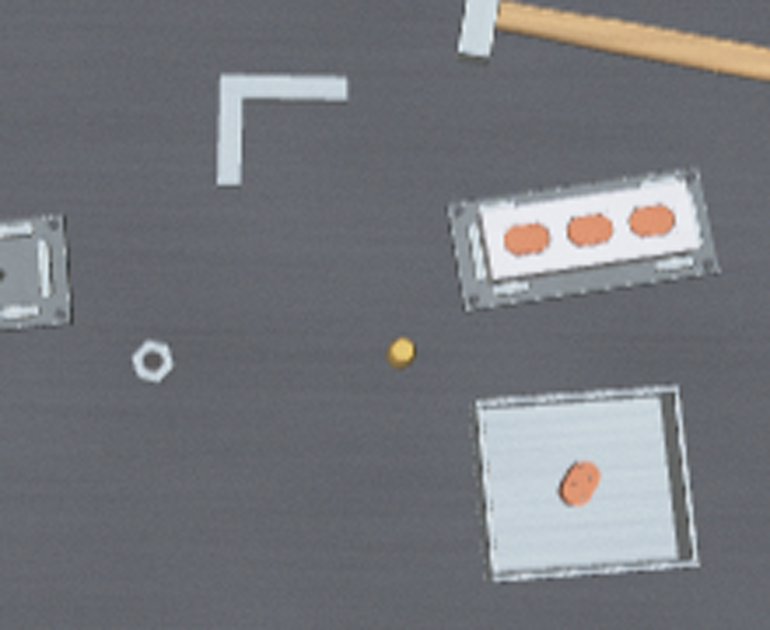

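View pics/t19b.png

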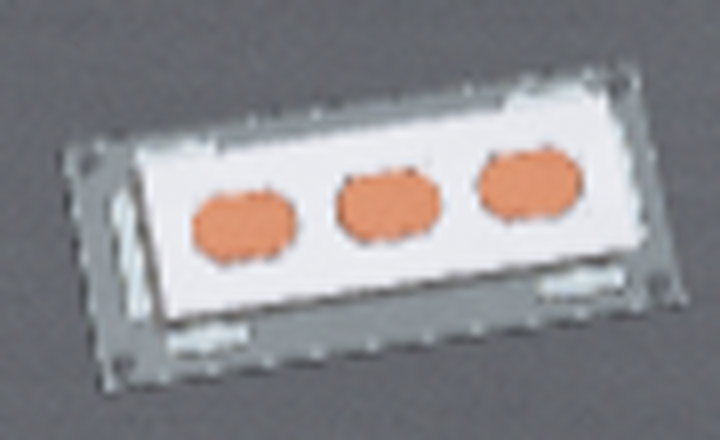

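Both views show all three new inserts flush in the plate (t19b, near (243,227), (388,206) and (530,184)). The plate is square between the cradle guides, the worn insert is in the tray, and the nut, nozzle and square are where they were. I'm handing in.

Run:
```python
from h import *
print(manip.hand_in(),manip.current_clock())
```

```text
the job is handed in; nothing more can be done
the job is handed in; nothing more can be done
```

The job is done and handed in at about 101 s of the 208 s allowed.

**What was done**
- I set the plate on the knock-out stand until the force showed it was fully down. Only recess 1 held a worn insert. It came up proud, and I put it in the scrap tray.
- I then moved the empty plate to the cradle and seated it flat: under a light downward press its underside stopped at 10 mm, the height of the cradle floor.
- Each new insert went into its recess at the first try. I then pressed each one down with about 17–20 N.

**Last checks**
- The fingertips stopped at 38.2–38.3 mm on all three inserts, against a nominal plate top of 38 mm.
- The final pictures show three flush, aligned inserts and a square plate. The worn insert is in the tray, and the nut, nozzle and square are unmoved.

**Disagreements**
- The cameras and the robot differed by about 1–1.5 mm in x.
- The two cameras differed by 3–4 mm in y on the loose inserts, so I used the top camera for y there.
- One new insert was knocked about 5 cm aside during the run; I located it again before picking it.

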